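# Nip up the leaning printer leg with a flipped hex key

### The job

The big cap screw in the top of the belt printer's leaning gantry leg, on the robot's right, has only been run in by hand. Take the L-shaped hex key out of the orange tool block, flip it over so that its short arm goes fully home in the screw, and swing the long arm as the lever to turn the stiff screw clockwise until it comes up against its stop. Then stand the key back in its well in the block, long arm down to the bottom, let go of it, and leave the tumbler, the screw tray and the gear where they are.

Things in the scene. Friction and masses are not known exactly. Their poses are not given: they have to be found in the camera images.
- printer: Belt printer, fixed: low frame of 45 mm aluminium profile, 67 mm high, reaching x -0.11 to 0.31, y -0.21 to 0.21 m of its origin (on the table, below about the middle of the head plate; x away from the robot, y left). Two profile legs 355 mm apart lean 30 deg towards the robot; a dark head plate 56 by 415 by 8 mm lies square across their tops, its upper face about 250 mm up, bare but for screw heads.
- socket (a point): Centre of the mouth of the stiff cap screw's hex socket, over the right leg (-y side). Dark head 21 mm wide; mouth 18.5 mm above the head plate. z points out along the screw's axis, leaning 30 deg from vertical towards the robot; x up the slope, away from the robot; y left along the plate; these axes do not turn with the screw. Socket 12.6 mm across flats, 10 mm deep: a key has 0.1 rad play each way.
- screw (a joint): Turn of the stiff screw, rad, growing clockwise as seen looking into the socket: starts 0.05 to 0.45, stop at 1.0. At 0, socket flats face x and -x of point socket, corners lie along y and -y; flats turn with the screw, every 60 deg alike. Takes 0.55 N m to turn, stays where left: 6 N at 90 mm along the long arm. Key winds up 0.1 to 0.2 rad past its play before the screw moves; it slips out near 0.9 N m.
- block: Orange tool block fixed to the table, left or right of the printer (the screw tray has the other place). Foot 86 by 106 mm, body 70 (x) by 90 (y) mm and 54 mm high, with a 36 mm square boss up to 60 mm in the middle around the key's well; short steel bits stand 13 mm proud of the body near its corners. Origin: middle of its underside, z up.
- well (a point): Centre of the mouth of the key's round well, in the middle of the block, 60 mm above the table. 22 mm wide for the first 6 mm, then 17 mm wide down to its floor 6 mm above the table; the key leans up to about 4 deg in it.
- key: Loose L-shaped hex key, bright steel, 12 mm across flats, 220 g. Origin: where the axes of its arms cross in the bend. Long arm along -z to 170 mm, short arm along +x to 54 mm; two flats of each arm face y and -y. Starts standing in the well, long arm down: bend 176 mm above the table, 116 mm of long arm above the block, short arm pointing away from the robot, within 0.65 rad of world +x.
- short_tip (a point): Middle of the end face of the key's short arm (tapered over the last 1.5 mm).
- long_tip (a point): Middle of the end face of the key's long arm (tapered over the last 1.5 mm).
- tumbler_mid (a point): Bystander: a loose glass tumbler, 72 mm across and 115 mm high, on the table behind the right-hand place; this point is on its axis 50 mm up.
- tray: Bystander: a loose black tray of small screws, 100 by 75 mm and 30 mm high, left or right of the printer, opposite to the tool block. Origin: middle of its underside.
- gear: Bystander: a loose green printed gear, 70 mm across, 26 mm high with its hub, on the table behind the left-hand place. Origin: middle of its underside.
Things that resemble listed ones, but are neither listed nor needed, are in the scene too. There is more than one size of the key; the job needs the larger.

How it is judged:
By the outcome, as a careful person would: the job done as asked, in the order asked, and still so for the second after the job is handed in, with the robot touching nothing.
It also fails if it takes over 58 s, if anything falls off the work surface, if the arm or the gripper's body presses on something with over 40 N, if the wrist force passes 120 N, or if a joint passes its speed limit or range.

### The arm

A 7-joint arm with a two-finger parallel gripper is mounted at the origin on the work surface. World frame = base frame: x ahead of the robot, y to its left, z up, the work surface at z = 0. Lengths are in m, angles in rad, forces in N, time in s.
With the tool pointing down it reaches from about 0.4 to 0.85 m from the base axis. Payload 4.5 kg.
Tool frame: the origin (TCP) lies midway between the tips of the shut fingers; the grasp point (between the pads) lies 19 mm behind it; y points along the fingers, z is the direction in which the jaws open and shut, and the axes are right-handed (so a half turn about y gives the same grasp; the last joint's range is limited). The gripper opens to 88 mm and grips with 3 to 60 N. Pads are 18 mm wide; open, the fingers measure 123 mm over their backs; the gripper's body (75 mm by 187 mm) begins 45 mm behind the grasp point.
Start: joints at [-1.071, 0.689, -0.195, 1.565, 0.157, 0.902, -0.215], TCP at [0.281, 0.558, 0.239] pointing down, gripper open.
Joint ranges: [-3.01, 3.01], [-0.46, 2.08], [-1.47, 1.51], [0.13, 2.56], [-1, 4.14], [0.04, 2.09], [-2.66, 2.66]. Speed limits (rad/s): [2.57, 2.57, 3.14, 3.14, 3.14, 3.14, 3.14].

### API

Orientations are given as a unit quaternion [x, y, z, w].
In Python, from plant import r, snapshot, get_calibration, job, boxes_of gives the robot as it stands. The module is installed in compiled form; this text tells all that it offers.
- The arm moves only by the shell command python3 -m handwheel 'ROWS' [OPENING] [FORCE]. ROWS is JSON, a list that holds one entry, the list of rows, each a list of 6 numbers: the shift along the tool's x, y, z as a fraction of full scale, then the turn, a rotation vector about the tool's x, y, z as a fraction of full scale. In form: [[[x, y, z, wx, wy, wz], ...]]. A call has 1 to 12 rows; each row is the pose to reach, as a shift and turn from the pose commanded when the call began, along the tool's axes at that moment, turning the shorter way round; what a row does not reach only later rows make up. Full scale, the value 1, is 100 cm for a shift and 180 degrees for a turn. A row lasts 1/12 s, in which the tool goes at most 41.7 mm and 7.16 degrees, less where a joint would pass 70% of its speed; a pose out of reach is approached as far as the arm can. A call with a number of a shift or a turn outside -1 to 1 is refused whole. A call with a gripper value outside its range is refused whole. OPENING is the opening, from -1 (shut) to 1 (fully open), set as the call begins (- or left out, the last holds). The fingers move at their own pace and stop on an object; FORCE is the grip in N (left out, the last holds). Time passes only in rows, so rows that repeat a pose let the fingers close. It gives the time, the measured TCP pose, the force and the opening at its end, in the units of the state.
- r.get_state(): the state, without advancing time (a new reading comes with each control period).
- snapshot(name): name is "scene" or "top"; returns the picture (384x512x3 uint8, red, green, blue); there is no depth.
- get_calibration(name): a dict with "fx", "fy", "cx", "cy" (pixels), "T" (4x4, takes a point from camera to world coordinates). Camera axes: x right, y down, z forward; pixel columns grow to the right and rows downward; lengths in m; the calibration is good to about 2 mm. A picture is of the moment at which its call begins. get_calibration takes no time and is no camera call.
- job.finish_job(): hands the job in, once; it reports no verdict.
Trained networks look in the newest picture that a camera, given by its name, has taken for a name from the list of things; names that differ only in an ending like _2 or _b are one class to them, and where a whole thing is asked for, a point or a joint stands for the part that bears it (a point fixed in the world has none). Each returns a list of dicts, best first, with "confidence" (0 to 1); they miss things now and then, are a little off and sometimes report something else, mostly with a low value. They report only what shows in the picture. A call takes as long as a camera call. They do not tell look-alikes from the thing itself.
- boxes_of(thing, camera): "bbox" ([left, top, right, bottom] in pixels, round what is visible of it).
The state is a dict: "clock": time; "q": joint angles; "qd": joint speeds; "joint_torque": joint torques, N m; "tool_pos": TCP position; "eef_rot": TCP orientation; "contact_force": force on the tool from outside, world axes, zero at the start; "moment": the same for the moment, N m; "opening": opening from 0.0 (shut) to 1.0 (fully open).
Only numpy, scipy, OpenCV 4.12 (cv2) and the standard library are available. Lean on these libraries where they do the work, as an engineer would, in place of code of your own. Each camera call takes 0.05 s, during which the arm holds its last target. There are 200 camera calls.

## Working session

There is one attempt and no reset: what is moved stays moved. The work goes in short steps, Python scripts to look and compute and a shell command to move; the robot and the scene stay as the last step left them, time stands still between calls to the robot, and variables do not carry over. Pictures are saved under pics/ and viewed, about 8 in all and at most 12, crops included, and the job is handed in when it is done.

```bash
mkdir -p pics; cat > h.py <<'E'
import numpy as np,cv2
from plant import r,snapshot,get_calibration,job,boxes_of
from scipy.spatial.transform import Rotation as R
def ray(cam,u,v):
    c=get_calibration(cam);T=np.array(c["T"])
    d=T[:3,:3]@np.array([(u-c["cx"])/c["fx"],(v-c["cy"])/c["fy"],1.]);return T[:3,3],d/np.linalg.norm(d)
def atz(cam,u,v,z):
    o,d=ray(cam,u,v);return o+d*(z-o[2])/d[2]
def proj(cam,p):
    c=get_calibration(cam);T=np.array(c["T"]);q=T[:3,:3].T@(np.array(p)-T[:3,3]);return c["fx"]*q[0]/q[2]+c["cx"],c["fy"]*q[1]/q[2]+c["cy"]
def tri(u1,v1,u2,v2):
    o,d=ray("scene",u1,v1);p,e=ray("top",u2,v2)
    s=np.linalg.lstsq(np.c_[d,-e],p-o,rcond=None)[0];a=o+s[0]*d;b=p+s[1]*e
    return (a+b)/2,np.linalg.norm(a-b)
E
python3 - <<'E'
from h import *
a=snapshot("scene");b=snapshot("top")
cv2.imwrite("pics/a.png",cv2.resize(a[:,:,::-1],(800,600),interpolation=3));cv2.imwrite("pics/b.png",cv2.resize(b[:,:,::-1],(800,600),interpolation=3))
for c in("scene","top"):
  k=get_calibration(c);print(c,k["fx"],k["cx"],k["cy"],np.round(k["T"],3).tolist())
  for t in("block","key","screw","tray","gear","printer"):
    print(t,[(np.round(x["bbox"]).tolist(),round(x["confidence"],2)) for x in boxes_of(t,c)][:4])
print(r.get_state())
E
```

```text
scene 377.4869430481921 256.68279730576734 197.2114178478984 [[-0.842, 0.325, -0.431, 1.0], [0.539, 0.482, -0.691, 0.726], [-0.017, -0.814, -0.581, 0.732], [0.0, 0.0, 0.0, 1.0]]
block [([345.0, 260.0, 401.0, 311.0], 0.58), ([360.0, 235.0, 388.0, 276.0], 0.51)]
key [([365.0, 327.0, 393.0, 384.0], 0.92), ([363.0, 235.0, 385.0, 274.0], 0.62), ([155.0, 151.0, 179.0, 187.0], 0.33)]
screw [([219.0, 122.0, 224.0, 128.0], 0.51)]
tray [([211.0, 164.0, 232.0, 184.0], 0.68)]
gear [([285.0, 338.0, 321.0, 374.0], 0.78)]
printer [([130.0, 122.0, 328.0, 316.0], 0.57)]
top 403.9487056617867 255.61329953132974 197.26889983139407 [[0.026, -0.997, 0.072, 0.495], [-1.0, -0.027, -0.015, 0.034], [0.017, -0.072, -0.997, 1.322], [0.0, 0.0, 0.0, 1.0]]
block [([133.0, 229.0, 168.0, 260.0], 0.85)]
key [([92.0, 190.0, 129.0, 223.0], 0.75), ([138.0, 227.0, 146.0, 247.0], 0.46)]
screw [([335.0, 204.0, 343.0, 219.0], 0.44)]
tray [([353.0, 209.0, 383.0, 245.0], 0.98)]
gear [([130.0, 156.0, 150.0, 175.0], 0.73), ([134.0, 225.0, 151.0, 244.0], 0.56)]
printer [([178.0, 117.0, 347.0, 252.0], 0.87)]
{'clock': 0.7, 'q': array([-1.07120617,  0.68908302, -0.19461759,  1.56529252,  0.15728586,
        0.90246401, -0.21506534]), 'qd': array([-0.00018174, -0.00060991, -0.00031285, -0.00090416, -0.00074588,
       -0.00024272, -0.00025689]), 'joint_torque': array([ 1.16465796e-05, -5.27371824e+01, -1.26675602e+00, -1.53719884e+01,
       -5.19784971e-02, -6.26341043e-04,  2.44299036e-05]), 'tool_pos': array([0.28068612, 0.55847043, 0.23875577]), 'eef_rot': array([-0.68797229,  0.16317948, -0.1631726 ,  0.6880707 ]), 'contact_force': array([-0.05658247,  0.26329835, -0.35664103]), 'moment': array([ 0.03950951,  0.02443451, -0.01645813]), 'opening': 0.9976577620326519}
```

View pics/a.png

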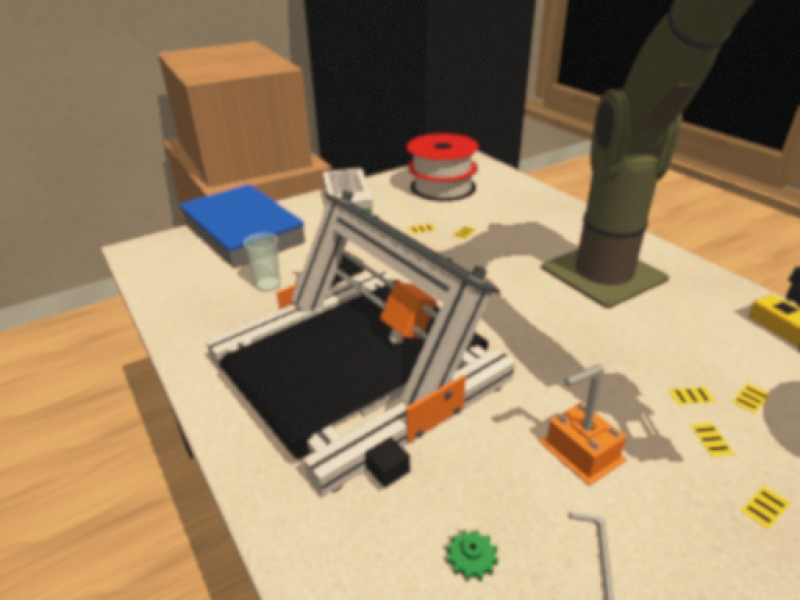

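View pics/b.png

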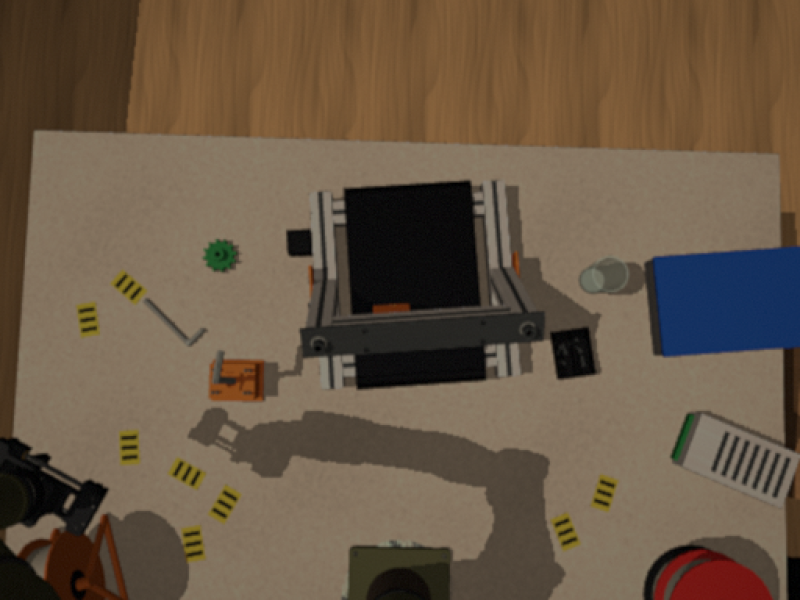

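Candidate keys are the one standing in the block (scene 375,250; top 141,235) and the thin one lying on the table (scene 380,350; top 110,207). The job's key stands in the block, so the first fits. For the screw, the right-leg head is at top (337,211) and the left-leg head at (204,221). I want the right one. One enlarged crop to confirm both.

```bash
python3 - <<'E'
from h import *
a=snapshot("scene")[:,:,::-1];b=snapshot("top")[:,:,::-1]
def cr(i,u,v,w,h): return cv2.resize(np.ascontiguousarray(i[v:v+h,u:u+w]),(400,300),interpolation=2)
# scale: 60x45 ->x6.67
m=np.vstack([np.hstack([cr(a,340,228,80,60),cr(b,120,215,60,45)]),np.hstack([cr(a,195,110,60,45),cr(b,310,190,60,45)])])
cv2.imwrite("pics/c.png",m)
E
```

```text
(no output)
```

View pics/c.png

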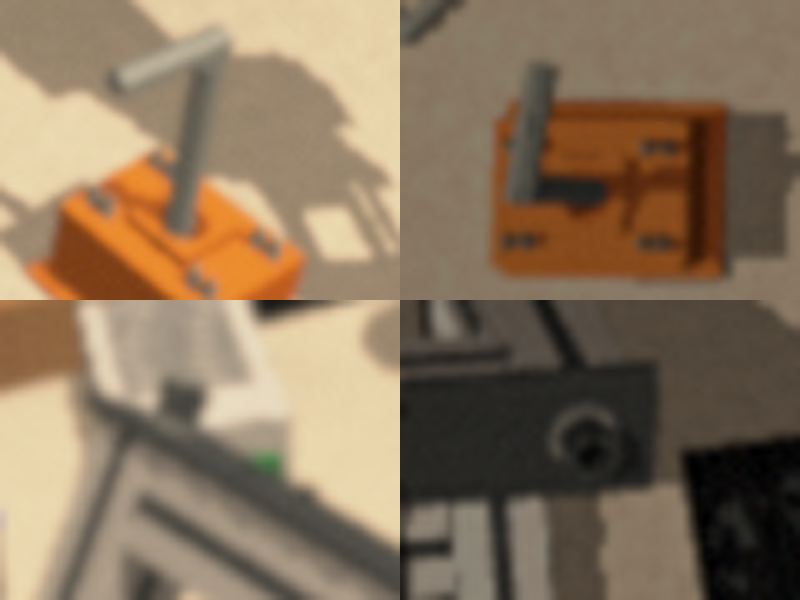

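```bash
python3 - <<'E'
from h import *
f=lambda x,y,u,v,s:(u+(x+.5)/s-.5,v+(y+.5)/s-.5)
tb=f(123,188,120,215,6.667);tt=f(140,68,120,215,6.667)
sb=f(212,42,340,228,5);st=f(122,80,340,228,5);sw=f(182,226,340,228,5)
B,e=tri(*sb,*tb);T,e2=tri(*st,*tt);print("bend",B,e,"tip",T,e2)
print("bend@.176",atz("top",*tb,.176),atz("scene",*sb,.176),"tip",atz("top",*tt,.176),atz("scene",*st,.176))
print("well@.06",atz("scene",*sw,.06))
# block body top corners in top crop
bits=[(521,241),(656,241),(661,146),(521,146)]
print("bits",[np.round(atz("top",*f(x-400,y,120,215,6.667),.067)[:2],4).tolist() for x,y in bits])
tm=f(190,148,310,190,6.667);sm=f(184,82,195,110,6.667)
print("mouth",tri(*sm,*tm),atz("top",*tm,.266),atz("scene",*sm,.266))
for n,(x,y,z) in dict(lb=(302,328,.264),lf=(303,356,.236),rb=(543,312,.264),rf=(544,339,.236)).items():print(n,atz("top",x/1.5625,y/1.5625,z))
print(R.from_quat(r.get_state()["eef_rot"]).as_matrix().round(3).tolist())
E
```

```text
bend [0.44108499 0.34329141 0.17819823] 0.0003390933277969174 tip [0.49141504 0.33872688 0.17788477] 0.0007562951891477262
bend@.176 [0.44110033 0.34375898 0.176     ] [0.43871027 0.34186562 0.176     ] tip [0.49167943 0.33895443 0.176     ] [0.48935004 0.33761956 0.176     ]
well@.06 [0.43359754 0.34523412 0.06      ]
bits [[0.4117, 0.373], [0.4132, 0.3111], [0.4569, 0.3107], [0.4552, 0.3751]]
mouth (array([ 0.53876983, -0.19771259,  0.27188991]), np.float64(0.0004449952861358631)) [ 0.5392081  -0.19912919  0.266     ] [ 0.53270231 -0.20935285  0.266     ]
lb [0.5341657  0.18019087 0.264     ]
lf [0.48732965 0.18059979 0.236     ]
rb [ 0.57182344 -0.22419699  0.264     ]
rf [ 0.52719495 -0.23318368  0.236     ]
[[0.893, 0.0, 0.449], [-0.449, 0.0, 0.893], [0.0, -1.0, 0.0]]
```

```bash
cat >> h.py <<'E'
AL=np.radians(30)
def toolR(xk,zk):   # tool axes from key axes
    xk=xk/np.linalg.norm(xk);yk=np.cross(zk,xk);yk/=np.linalg.norm(yk);zk=np.cross(xk,yk)
    y=np.cos(AL)*xk-np.sin(AL)*zk
    return np.c_[np.cross(y,yk),y,yk]
def row(p,M,q0=None,p0=None):
    s=r.get_state();p0=s["tool_pos"] if p0 is None else p0
    M0=R.from_quat(s["eef_rot"]).as_matrix() if q0 is None else q0
    return np.round(np.r_[M0.T@(p-p0),R.from_matrix(M0.T@M).as_rotvec()/np.pi],4).tolist()
def st():
    s=r.get_state();print("t",round(s["clock"],2),"p",s["tool_pos"].round(4),"F",s["contact_force"].round(1),"M",s["moment"].round(2),"op",round(s["opening"],3),"q",s["q"].round(2))
    return s
YK=-0.09;LEAN=.06
hx=np.array([np.cos(YK),np.sin(YK),0]);zk0=np.cos(LEAN)*np.array([0,0,1.])+np.sin(LEAN)*hx
xk0=np.cos(LEAN)*hx-np.sin(LEAN)*np.array([0,0,1.])
BEND=np.array([.4405,.3433,.1765])
MW=toolR(xk0,zk0);D=.07
TW=BEND-D*zk0+.019*MW[:,1]   # TCP at well grasp
E
python3 - <<'E'
from h import *
print(TW,MW.round(3).tolist());print(row(TW+[-.06,0,.13],MW))
E
```

```text
[0.45211055 0.34225222 0.09615638] [[0.549, 0.831, 0.09], [-0.05, -0.075, 0.996], [0.834, -0.551, 0.0]]
[0.1966, 0.0126, -0.1431, 0.059, -0.1097, -0.3104]
```

```bash
python3 -m handwheel '[[[0.197,0.013,-0.143,0.059,-0.11,-0.31],[0.197,0.013,-0.143,0.059,-0.11,-0.31],[0.197,0.013,-0.143,0.059,-0.11,-0.31],[0.197,0.013,-0.143,0.059,-0.11,-0.31],[0.197,0.013,-0.143,0.059,-0.11,-0.31],[0.197,0.013,-0.143,0.059,-0.11,-0.31],[0.197,0.013,-0.143,0.059,-0.11,-0.31],[0.197,0.013,-0.143,0.059,-0.11,-0.31],[0.197,0.013,-0.143,0.059,-0.11,-0.31],[0.197,0.013,-0.143,0.059,-0.11,-0.31],[0.197,0.013,-0.143,0.059,-0.11,-0.31],[0.197,0.013,-0.143,0.059,-0.11,-0.31]]]' 1
python3 - <<'E'
from h import *
st();print(row(TW+[-.06,0,.13],MW));print("grasp",row(TW,MW))
E
```

```text
clock: 1.8
tool_pos: [0.39, 0.3439, 0.2235]
eef_rot: [0.637, 0.31, 0.359, -0.608]
contact_force: [-0.4, -0.3, -0.3]
opening: 1.001
t 1.8 p [0.39   0.3439 0.2235] F [-0.4 -0.3 -0.3] M [ 0.08  0.88 -0.03] op 1.001 q [-1.67  0.87  0.52  2.42  1.92  0.63 -1.8 ]
[0.0034, 0.0004, -0.0015, -0.0019, 0.0024, -0.0004]
grasp [-0.0719, 0.122, 0.0037, -0.0019, 0.0024, -0.0004]
```

```bash
python3 -m handwheel '[[[-0.036,0.061,0.002,-0.001,0.001,0],[-0.036,0.061,0.002,-0.001,0.001,0],[-0.06,0.1,0.003,-0.002,0.002,0],[-0.072,0.122,0.004,-0.002,0.002,0],[-0.072,0.122,0.004,-0.002,0.002,0],[-0.072,0.122,0.004,-0.002,0.002,0]]]'
python3 - <<'E'
from h import *
st();print("grasp",row(TW,MW))
a=snapshot("scene")[:,:,::-1];b=snapshot("top")[:,:,::-1]
def cr(i,u,v,w,h): return cv2.resize(np.ascontiguousarray(i[v:v+h,u:u+w]),(400,300),interpolation=2)
cv2.imwrite("pics/d.png",np.hstack([cr(a,330,208,100,75),cr(b,110,205,80,60)]))
E
```

```text
clock: 2.3
tool_pos: [0.4548, 0.3401, 0.0976]
eef_rot: [0.639, 0.303, 0.365, -0.606]
contact_force: [-0.2, 0.5, 0.4]
opening: 1.002
t 2.3 p [0.4548 0.3401 0.0976] F [-0.2  0.5  0.4] M [ 0.04  0.75 -0.02] op 1.002 q [-1.43  1.14  0.35  2.33  2.15  0.8  -2.09]
grasp [-0.0028, -0.0017, 0.0019, 0.0024, -0.0016, -0.0005]
```

View pics/d.png

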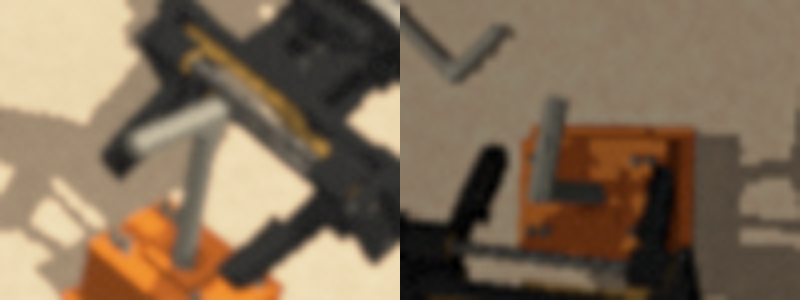

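Both fingers straddle the key's long arm (crop right: fingers at 485 and 655, key 548), so I'm closing.

```bash
python3 -m handwheel '[[[-0.002,-0.001,0.001,0.002,-0.001,0],[-0.002,-0.001,0.001,0.002,-0.001,0],[-0.002,-0.001,0.001,0.002,-0.001,0],[-0.002,-0.001,0.001,0.002,-0.001,0],[-0.002,-0.001,0.001,0.002,-0.001,0],[-0.002,-0.001,0.001,0.002,-0.001,0],[-0.002,-0.001,0.001,0.002,-0.001,0],[-0.002,-0.001,0.001,0.002,-0.001,0]]]' -1 25
python3 - <<'E'
from h import *
st()
E
```

```text
clock: 3.07
tool_pos: [0.4528, 0.3418, 0.0972]
eef_rot: [0.637, 0.306, 0.363, -0.608]
contact_force: [-0.3, 0.2, 0.5]
opening: 0.42
t 3.07 p [0.4528 0.3418 0.0972] F [-0.3  0.2  0.5] M [ 0.08  0.86 -0.05] op 0.42 q [-1.43  1.14  0.35  2.34  2.15  0.81 -2.1 ]
```

Fingers are still closing.

```bash
python3 -m handwheel '[[[0,0,0,0,0,0],[0,0,0,0,0,0],[0,0,0,0,0,0],[0,0,0,0,0,0],[0,0,0,0,0,0],[0,0,0,0,0,0],[0,0,0,0,0,0],[0,0,0,0,0,0]]]' -1 60
python3 - <<'E'
from h import *
s=st();print(s["eef_rot"].tolist())
a=snapshot("scene")[:,:,::-1];b=snapshot("top")[:,:,::-1]
cv2.imwrite("pics/e_s.png",a);cv2.imwrite("pics/e_t.png",b)
M=R.from_quat(s["eef_rot"]).as_matrix();print("up",(M.T@[0,0,.14]).round(3))
E
```

```text
clock: 3.73
tool_pos: [0.4527, 0.3418, 0.0972]
eef_rot: [0.637, 0.306, 0.363, -0.608]
contact_force: [-0.8, 0.4, -0.1]
opening: 0.12
t 3.73 p [0.4527 0.3418 0.0972] F [-0.8  0.4 -0.1] M [0.17 0.84 0.02] op 0.12 q [-1.43  1.14  0.35  2.34  2.15  0.81 -2.1 ]
[0.6367031195180077, 0.305607208033541, 0.36300401317025843, -0.6078169612772157]
up [ 0.117 -0.077  0.   ]
```

```bash
cat >> h.py <<'E'
PG=np.array([.4527,.3418,.0972]);MG=R.from_quat([0.6367031195180077, 0.305607208033541, 0.36300401317025843, -0.6078169612772157]).as_matrix()
E
python3 -m handwheel '[[[0.017,-0.011,0,0,0,0],[0.034,-0.022,0,0,0,0],[0.05,-0.033,0,0,0,0],[0.067,-0.044,0,0,0,0],[0.084,-0.055,0,0,0,0],[0.1,-0.066,0,0,0,0],[0.117,-0.077,0,0,0,0],[0.117,-0.077,0,0,0,0],[0.117,-0.077,0,0,0,0]]]'
python3 - <<'E'
from h import *
s=st()
a=snapshot("scene")[:,:,::-1];b=snapshot("top")[:,:,::-1]
def cr(i,u,v,w,h): return cv2.resize(np.ascontiguousarray(i[v:v+h,u:u+w]),(400,300),interpolation=2)
a0=cv2.imread("pics/e_s.png");b0=cv2.imread("pics/e_t.png")
cv2.imwrite("pics/f.png",np.vstack([np.hstack([cr(a0,340,228,80,60),cr(b0,120,210,60,45)]),np.hstack([cr(a,340,178,80,60),cr(b,105,205,60,45)])]))
E
```

```text
clock: 4.58
tool_pos: [0.4526, 0.3417, 0.2372]
eef_rot: [0.636, 0.305, 0.363, -0.608]
contact_force: [-1.0, 0.9, -2.5]
opening: 0.119
t 4.58 p [0.4526 0.3417 0.2372] F [-1.   0.9 -2.5] M [0.16 1.25 0.07] op 0.119 q [-1.55  0.84  0.58  2.35  2.03  0.58 -1.75]
```

View pics/f.png

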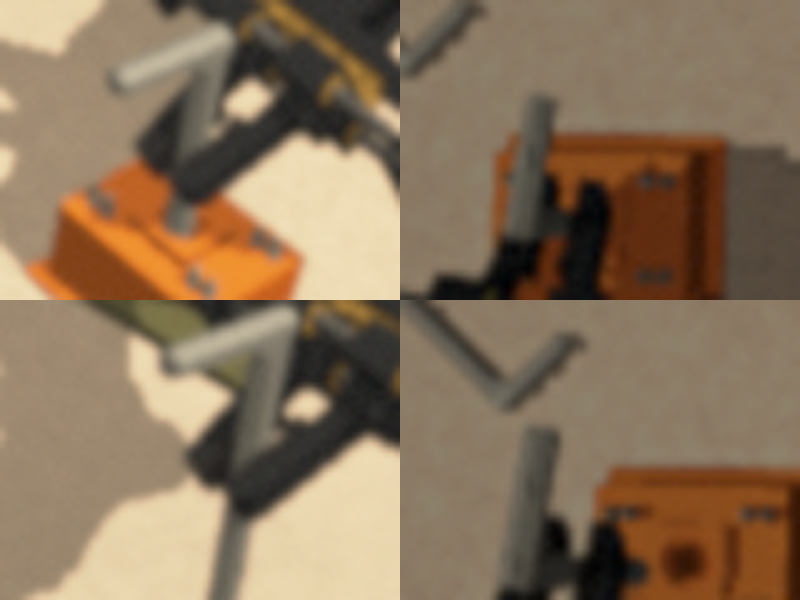

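```bash
python3 - <<'E'
from h import *
f=lambda x,y,u,v,s:np.array((u+(x+.5)/s-.5,v+(y+.5)/s-.5))
print("well top",atz("top",*f(283,262,105,205,6.667),.06))
s=r.get_state();p=s["tool_pos"];M=R.from_quat(s["eef_rot"]).as_matrix()
# measured (axis-ish) points
T,e=tri(*f(174,60,340,178,5),*f(138,136,105,205,6.667));print("short tip",T,e)
o,d=ray("scene",*f(281,22,340,178,5));print("bend scene ray at z=.3165",o+d*(.3165-o[2])/d[2])
for lean in (0,.03,.06,.09):
  # key attitude relative to tool frame if real lean differs from .06; recompute with MG
  xk=MG@MW.T@(np.cos(lean)*hx-np.sin(lean)*np.array([0,0,1.]));zk=MG@MW.T@(np.cos(lean)*np.array([0,0,1.])+np.sin(lean)*hx)
  g=p-.019*M[:,1]
  # bend height after lift = known .176ish +.14
  b=g+zk*((.3160-g[2])/zk[2])
  print(lean,"bend",b.round(4),"tip",(b+.054*xk).round(4),[np.round(proj("top",b+.054*xk),1),np.round(proj("scene",b+.054*xk),1),np.round(proj("scene",b),1),"scene low",np.round(proj("scene",b-.12*zk),1)])
print("meas tip top",f(138,136,105,205,6.667),"tip scene",f(174,60,340,178,5),"bend scene",f(281,22,340,178,5),"low",f(228,280,340,178,5))
E
```

```text
well top [0.43296545 0.34728476 0.06      ]
short tip [0.49092477 0.33845487 0.31764889] 0.0008668118047927609
bend scene ray at z=.3165 [0.43501082 0.34198018 0.3165    ]
0 bend [0.4367 0.3428 0.316 ] tip [0.4905 0.3379 0.3159] [array([125.8, 225. ]), array([374.4, 190.1]), array([395.5, 182.7]), 'scene low', array([384.8, 229. ])]
0.03 bend [0.4388 0.3426 0.316 ] tip [0.4925 0.3377 0.3143] [array([126.2, 224.2]), array([373.5, 191.1]), array([394.7, 182.9]), 'scene low', array([385.3, 228.8])]
0.06 bend [0.4409 0.3424 0.316 ] tip [0.4945 0.3375 0.3127] [array([126.5, 223.4]), array([372.5, 192.1]), array([393.9, 183.2]), 'scene low', array([385.8, 228.5])]
0.09 bend [0.443  0.3422 0.316 ] tip [0.4965 0.3374 0.3111] [array([126.8, 222.6]), array([371.6, 193. ]), array([393.1, 183.5]), 'scene low', array([386.4, 228.2])]
meas tip top [125.2739613 224.9739763] tip scene [374.4 189.6] bend scene [395.8 182. ] low [385.2 233.6]
```

```bash
cat >> h.py <<'E'
def keyR(xk,zk):
    xk=xk/np.linalg.norm(xk);yk=np.cross(zk,xk);yk/=np.linalg.norm(yk);return np.c_[xk,yk,np.cross(xk,yk)]
_l=.005
RK0=MG@MW.T@keyR(np.cos(_l)*hx-np.sin(_l)*np.array([0,0,1.]),np.cos(_l)*np.array([0,0,1.])+np.sin(_l)*hx)
_g=PG-.019*MG[:,1];BK0=_g+RK0[:,2]*((.176-_g[2])/RK0[2,2])
RKT=MG.T@RK0;BKT=MG.T@(BK0-PG)     # key in tool
YP=.094;sz=np.array([-.5*np.cos(YP),-.5*np.sin(YP),np.sqrt(.75)]);sy=np.array([-np.sin(YP),np.cos(YP),0]);sx=np.cross(sy,sz)
MOUTH=np.array([.5385,-.1983,.269])
def keypose(th,tipoff):  # tool pose with key turned for screw angle th, tip at MOUTH+tipoff
    psi=np.radians(210)-th;L=np.cos(psi)*sx+np.sin(psi)*sy
    K=keyR(-sz,-L);M=K@RKT.T;bend=MOUTH+np.asarray(tipoff)+.054*sz
    return bend-M@BKT,M
def keynow():
    s=r.get_state();M=R.from_quat(s["eef_rot"]).as_matrix();b=s["tool_pos"]+M@BKT;K=M@RKT
    return b,K
E
python3 - <<'E'
from h import *
p,M=keypose(.25,.06*sz);print("H",p,M.round(2).tolist())
A=p+(np.array([.48,.30,.42])-(p+M@BKT));print("A",A,row(A,M));print("A->H",np.round(M.T@(p-A),4))
E
```

```text
H [ 0.42633362 -0.23023406  0.31606369] [[0.95, -0.02, -0.32], [0.32, -0.15, 0.94], [-0.07, -0.99, -0.14]]
A [0.42458198 0.27341605 0.36833679] [0.0984, -0.0914, -0.0702, 0.0216, -0.1457, 0.3211]
A->H [-0.154   0.1275 -0.4652]
```

```bash
python3 -m handwheel '[[[0.098,-0.091,-0.07,0.022,-0.146,0.321],[0.098,-0.091,-0.07,0.022,-0.146,0.321],[0.098,-0.091,-0.07,0.022,-0.146,0.321],[0.098,-0.091,-0.07,0.022,-0.146,0.321],[0.098,-0.091,-0.07,0.022,-0.146,0.321],[0.098,-0.091,-0.07,0.022,-0.146,0.321],[0.098,-0.091,-0.07,0.022,-0.146,0.321],[0.098,-0.091,-0.07,0.022,-0.146,0.321],[0.098,-0.091,-0.07,0.022,-0.146,0.321],[0.098,-0.091,-0.07,0.022,-0.146,0.321],[0.098,-0.091,-0.07,0.022,-0.146,0.321],[0.098,-0.091,-0.07,0.022,-0.146,0.321]]]'
python3 - <<'E'
from h import *
st();p,M=keypose(.25,.06*sz);print(row(p,M))
E
```

```text
clock: 5.68
tool_pos: [0.4249, 0.2711, 0.3672]
eef_rot: [0.738, 0.202, 0.11, -0.634]
contact_force: [0.1, -0.1, -3.0]
opening: 0.119
t 5.68 p [0.4249 0.2711 0.3672] F [ 0.1 -0.1 -3. ] M [ 0.12  0.62 -0.02] op 0.119 q [-1.2   0.3   0.36  2.03  0.51  0.69  0.46]
[-0.0994, 0.1035, -0.4831, 0.0254, -0.0721, 0.1502]
```

```bash
python3 -m handwheel '[[[0,0,0,0.025,-0.072,0.15],[0,0,0,0.025,-0.072,0.15],[0,0,0,0.025,-0.072,0.15],[0,0,0,0.025,-0.072,0.15],[0,0,0,0.025,-0.072,0.15],[0,0,0,0.025,-0.072,0.15],[0,0,0,0.025,-0.072,0.15],[0,0,0,0.025,-0.072,0.15]]]'
python3 - <<'E'
from h import *
st();p,M=keypose(.25,.06*sz);print(row(p,M));b,K=keynow();print("bend",b,"long tip",b-.17*K[:,2],"short",b+.054*K[:,0])
E
```

```text
clock: 6.35
tool_pos: [0.4256, 0.2717, 0.3671]
eef_rot: [0.747, 0.1, -0.129, -0.644]
contact_force: [0.2, 0.2, -2.8]
opening: 0.119
t 6.35 p [0.4256 0.2717 0.3671] F [ 0.2  0.2 -2.8] M [ 0.25 -0.05 -0.04] op 0.119 q [-0.81  0.43  0.14  1.66  0.05  1.16  1.19]
[-0.154, 0.1261, -0.4636, 0.0006, -0.0009, 0.0019]
bend [0.48072656 0.29821869 0.41914546] long tip [0.34435203 0.23941801 0.33641417] short [0.50791789 0.30070327 0.37255728]
```

```bash
python3 -m handwheel '[[[-0.154,0.126,-0.464,0,-0.001,0.002],[-0.154,0.126,-0.464,0,-0.001,0.002],[-0.154,0.126,-0.464,0,-0.001,0.002],[-0.154,0.126,-0.464,0,-0.001,0.002],[-0.154,0.126,-0.464,0,-0.001,0.002],[-0.154,0.126,-0.464,0,-0.001,0.002],[-0.154,0.126,-0.464,0,-0.001,0.002],[-0.154,0.126,-0.464,0,-0.001,0.002],[-0.154,0.126,-0.464,0,-0.001,0.002],[-0.154,0.126,-0.464,0,-0.001,0.002],[-0.154,0.126,-0.464,0,-0.001,0.002],[-0.154,0.126,-0.464,0,-0.001,0.002]]]'
python3 - <<'E'
from h import *
st();p,M=keypose(.25,.06*sz);print(row(p,M));p,M=keypose(.25,.015*sz);print(row(p,M))
E
```

```text
clock: 7.35
tool_pos: [0.4268, -0.2254, 0.3166]
eef_rot: [0.747, 0.1, -0.132, -0.644]
contact_force: [1.5, -0.4, -1.7]
opening: 0.121
t 7.35 p [ 0.4268 -0.2254  0.3166] F [ 1.5 -0.4 -1.7] M [ 0.3  -0.12 -0.01] op 0.121 q [0.11 0.39 0.26 1.93 0.07 0.8  2.2 ]
[-0.002, 0.0013, -0.0043, 0.0001, 0.0009, 0.0006]
[0.0226, 0.039, -0.0043, 0.0001, 0.0009, 0.0006]
```

```bash
python3 -m handwheel '[[[0.012,0.02,-0.004,0,0.001,0.001],[0.023,0.039,-0.004,0,0.001,0.001],[0.023,0.039,-0.004,0,0.001,0.001],[0.023,0.039,-0.004,0,0.001,0.001],[0.023,0.039,-0.004,0,0.001,0.001],[0.023,0.039,-0.004,0,0.001,0.001]]]'
python3 - <<'E'
from h import *
st();p,M=keypose(.25,.015*sz);print(row(p,M))
b,K=keynow();t=b+.054*K[:,0];print("tip",t,"bend",b)
a=snapshot("scene")[:,:,::-1];b_=snapshot("top")[:,:,::-1]
cv2.imwrite("pics/g_s.png",a);cv2.imwrite("pics/g_t.png",b_)
for c in("scene","top"):print(c,"tip",proj(c,t),"bend",proj(c,b),"mouth",proj(c,MOUTH))
def cr(i,u,v,w,h): return cv2.resize(np.ascontiguousarray(i[v:v+h,u:u+w]),(400,300),interpolation=2)
cv2.imwrite("pics/g.png",np.vstack([np.hstack([cr(a,200,95,48,36),cr(b_,310,190,48,36)]),np.hstack([cr(a,180,70,80,60),cr(b_,290,180,80,60)])]))
E
```

```text
clock: 7.85
tool_pos: [0.4501, -0.2267, 0.2783]
eef_rot: [0.747, 0.098, -0.131, -0.644]
contact_force: [-0.0, 0.7, -2.2]
opening: 0.117
t 7.85 p [ 0.4501 -0.2267  0.2783] F [-0.   0.7 -2.2] M [ 0.25 -0.01  0.06] op 0.117 q [0.11 0.47 0.25 1.93 0.06 0.72 2.19]
[-0.0016, 0.0014, -0.0007, 0.0004, -0.0005, -0.0]
tip [ 0.53241521 -0.1977173   0.28316003] bend [ 0.50550857 -0.20016197  0.32991531]
scene tip (np.float64(223.74854730146836), np.float64(117.74990912245359)) bend (np.float64(230.47258608553722), np.float64(100.06591794424797)) mouth (np.float64(222.15234352750005), np.float64(122.69252311919078))
top tip (np.float64(338.9634991821505), np.float64(214.1510607964151)) bend (np.float64(344.0616937030008), np.float64(224.54040496121686)) mouth (np.float64(338.00718131974924), np.float64(211.99470101711998))
```

View pics/g.png

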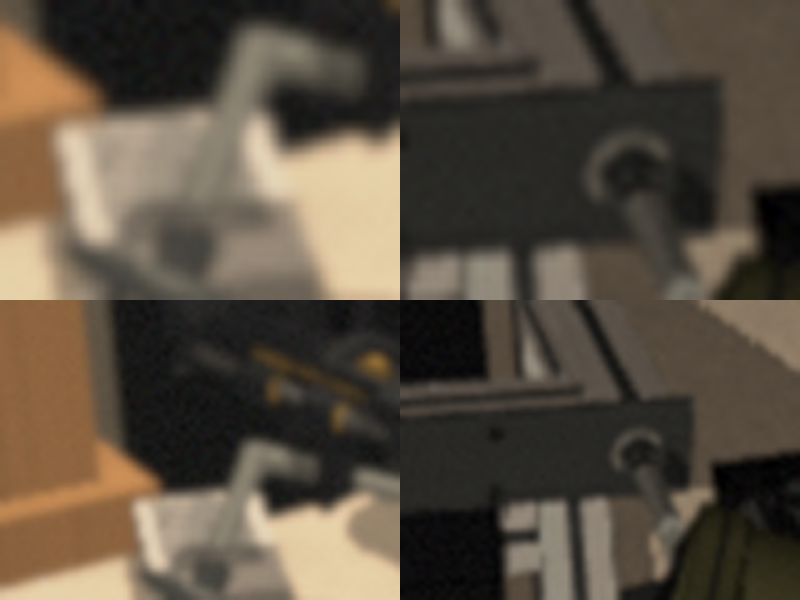

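```bash
python3 - <<'E'
from h import *
b0=cv2.imread("pics/b.png");b0=cv2.resize(b0,(512,384),interpolation=cv2.INTER_AREA)
a0=cv2.imread("pics/a.png");a0=cv2.resize(a0,(512,384),interpolation=cv2.INTER_AREA)
g=cv2.imread("pics/g_t.png");gs=cv2.imread("pics/g_s.png")
def crop(i,cam,u,v,S=16,ov=True):
    w,h=25,18.75
    m=np.float32([[S,0,-u*S+S/2-.5],[0,S,-v*S+S/2-.5]])
    o=cv2.warpAffine(i,m,(400,300),flags=cv2.INTER_CUBIC).astype(float)
    o=np.clip((o-o.min())*1.0,0,255); 
    if cam=="top": o=np.clip(o*1.8,0,255)
    o=o.astype(np.uint8).copy()
    P=lambda X:tuple(int(round(k)) for k in ((np.array(proj(cam,X))-[u,v])*S+S/2-.5))
    def circ(c,rad,col):
        pts=np.array([P(c+rad*(np.cos(t)*sx+np.sin(t)*sy)) for t in np.linspace(0,6.283,40)]);cv2.polylines(o,[pts],True,col,1)
    circ(MOUTH,.0105,(0,255,255));circ(MOUTH,.0068,(0,255,0));circ(MOUTH-.0185*sz,.0105,(255,0,255))
    return o
b,K=keynow();t=b+.054*K[:,0]
def key(o,cam,u,v,S=16):
    P=lambda X:tuple(int(round(k)) for k in ((np.array(proj(cam,X))-[u,v])*S+S/2-.5))
    cv2.line(o,P(t),P(b),(0,0,255),1);return o
m=np.vstack([np.hstack([crop(a0,"scene",210,113),crop(b0,"top",326,202)]),np.hstack([key(crop(gs,"scene",210,107),"scene",210,107),key(crop(g,"top",326,205),"top",326,205)])])
cv2.imwrite("pics/i.png",m)
E
```

```text
(no output)
```

View pics/i.png

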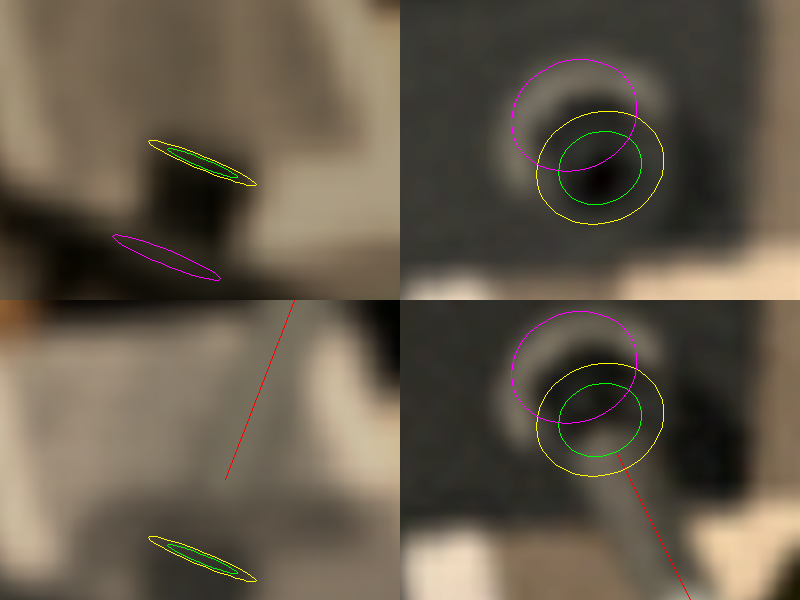

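```bash
sed -i 's/^MOUTH=.*/MOUTH=np.array([.5378,-.2002,.269])/' h.py; python3 - <<'E'
from h import *
p,M=keypose(.25,.003*sz);print(row(p,M));q,M=keypose(.25,-.010*sz);print(M.T@(q-p), "sz in tool",M.T@sz,"sx",M.T@sx,"sy",M.T@sy)
E
```

```text
[0.0036, 0.0116, -0.0019, 0.0004, -0.0006, 0.0001]
[7.10906725e-03 1.08839865e-02 1.98223201e-17] sz in tool [-5.46851327e-01 -8.37229733e-01 -1.97048009e-17] sx [ 0.80608876 -0.52651106 -0.2701981 ] sy [ 0.22621788 -0.14775819  0.96280475]
```

```bash
python3 -m handwheel '[[[0.0036,0.0116,-0.0019,0,-0.0006,0],[0.0036,0.0116,-0.0019,0,-0.0006,0],[0.0036,0.0116,-0.0019,0,-0.0006,0]]]'
python3 -m handwheel '[[[0.0011,0.0017,0,0,0,0],[0.0022,0.0034,0,0,0,0],[0.0022,0.0034,0,0,0,0]]]'
python3 - <<'E'
from h import *
s=st();print("F.sz",s["contact_force"]@sz,"row",row(*keypose(.25,-.001*sz)));b,K=keynow();t=b+.054*K[:,0]-MOUTH;print("tip in socket mm",1e3*np.array([t@sx,t@sy,t@sz]))
E
```

```text
clock: 8.2
tool_pos: [0.4537, -0.2297, 0.266]
eef_rot: [0.747, 0.097, -0.132, -0.644]
contact_force: [0.2, 0.2, -2.1]
opening: 0.123
clock: 8.45
tool_pos: [0.4547, -0.23, 0.2622]
eef_rot: [0.747, 0.096, -0.132, -0.644]
contact_force: [-4.2, 0.2, 0.2]
opening: 0.122
t 8.45 p [ 0.4547 -0.23    0.2622] F [-4.2  0.2  0.2] M [ 0.11  0.62 -0.18] op 0.122 q [0.12 0.51 0.24 1.93 0.06 0.69 2.19]
F.sz 2.2927959388347205 row [0.0014, -0.0012, 0.0002, -0.0001, -0.0005, -0.001]
tip in socket mm [-1.78291189 -0.79769498 -1.51871603]
```

```bash
cat >> h.py <<'E'
def rel(th0,o0,th1,o1):
    p0,M0=keypose(th0,o0);p1,M1=keypose(th1,o1);return row(p1,M1,M0,p0)
def rep():
    s=st();b,K=keynow();t=b+.054*K[:,0]-MOUTH;L=-K[:,2];psi=np.arctan2(L@sy,L@sx)
    F=s["contact_force"]-np.array([0,.3,-2.2]);print("tip mm",(1e3*np.array([t@sx,t@sy,t@sz])).round(1),"th",round((np.radians(210)-psi+np.pi)%(2*np.pi)-np.pi,3),"F socket",np.round([F@sx,F@sy,F@sz],1),"axis",(K[:,0]@sx).round(3),(K[:,0]@sy).round(3))
E
python3 - <<'E'
from h import *
rep()
for th in(.2,.15,.1,.06,.3,.35,.4,.44):print(th,rel(.25,-.001*sz,th,-.004*sz))
E
```

```text
t 8.45 p [ 0.4547 -0.23    0.2622] F [-4.2  0.2  0.2] M [ 0.11  0.62 -0.18] op 0.122 q [0.12 0.51 0.24 1.93 0.06 0.69 2.19]
tip mm [-1.8 -0.8 -1.5] th 0.251 F socket [-2.4  0.3  4.2] axis -0.003 -0.001
0.2 [0.0017, 0.0025, -0.0039, -0.0087, -0.0133, -0.0]
0.15 [0.002, 0.0023, -0.0079, -0.0174, -0.0266, -0.0]
0.1 [0.0024, 0.002, -0.0118, -0.0261, -0.04, -0.0]
0.06 [0.0028, 0.0017, -0.0149, -0.0331, -0.0506, 0.0]
0.3 [0.0017, 0.0025, 0.0039, 0.0087, 0.0133, -0.0]
0.35 [0.002, 0.0023, 0.0079, 0.0174, 0.0266, -0.0]
0.4 [0.0024, 0.002, 0.0118, 0.0261, 0.04, -0.0]
0.44 [0.0028, 0.0017, 0.0149, 0.0331, 0.0506, -0.0]
```

```bash
python3 -m handwheel '[[[0.0031,0.0016,-0.0035,-0.0087,-0.0133,0],[0.0033,0.0015,-0.0055,-0.013,-0.02,0],[0.0034,0.0014,-0.0075,-0.0174,-0.0266,0],[0.0036,0.0013,-0.0095,-0.0217,-0.0333,0],[0.0038,0.0011,-0.0114,-0.0261,-0.04,0],[0.0038,0.0011,-0.0114,-0.0261,-0.04,0]]]'
python3 -c "
from h import *
rep()"
```

```text
clock: 8.95
tool_pos: [0.4586, -0.2407, 0.2621]
eef_rot: [0.763, 0.139, -0.176, -0.606]
contact_force: [-9.9, -2.4, 2.1]
opening: 0.121
t 8.95 p [ 0.4586 -0.2407  0.2621] F [-9.9 -2.4  2.1] M [-0.19  1.57 -0.37] op 0.121 q [0.08 0.5  0.27 1.96 0.15 0.62 2.21]
tip mm [-3.5 -0.9 -3.5] th 0.103 F socket [-6.6 -1.8  8.8] axis -0.009 -0.003
```

```bash
python3 -m handwheel '[[[-0.0016,0.001,0.0005,0,0,0],[-0.0032,0.0021,0.0011,0,0,0],[-0.0032,0.0021,0.0011,0,0,0],[-0.0032,0.0021,0.0011,0,0,0]]]'
python3 - <<'E'
from h import *
rep()
g=snapshot("top")[:,:,::-1];gs=snapshot("scene")[:,:,::-1];S=16
def crop(i,cam,u,v):
    o=np.clip(cv2.warpAffine(np.ascontiguousarray(i),np.float32([[S,0,-u*S+S/2-.5],[0,S,-v*S+S/2-.5]]),(400,300),flags=cv2.INTER_CUBIC).astype(float)*(1.8 if cam=="top" else 1.2),0,255).astype(np.uint8)
    P=lambda X:tuple(int(round(k)) for k in ((np.array(proj(cam,X))-[u,v])*S+S/2-.5))
    for c,rr in((MOUTH,.0105),(MOUTH-.0185*sz,.0105)):
        cv2.polylines(o,[np.array([P(c+rr*(np.cos(t)*sx+np.sin(t)*sy)) for t in np.linspace(0,6.283,40)])],True,(0,255,255),1)
    b,K=keynow();t=b+.054*K[:,0];cv2.line(o,P(t),P(b),(0,0,255),1);return o
cv2.imwrite("pics/j.png",np.hstack([crop(gs,"scene",210,107),crop(g,"top",326,205)]))
E
```

```text
clock: 9.28
tool_pos: [0.4584, -0.241, 0.2606]
eef_rot: [0.763, 0.142, -0.175, -0.606]
contact_force: [-5.2, -1.5, 2.4]
opening: 0.12
t 9.28 p [ 0.4584 -0.241   0.2606] F [-5.2 -1.5  2.4] M [ 0.06  0.88 -0.25] op 0.12 q [0.08 0.5  0.27 1.97 0.15 0.61 2.22]
tip mm [-4.3 -1.  -4.2] th 0.102 F socket [-2.3 -1.3  6.7] axis -0.003 -0.002
```

View pics/j.png

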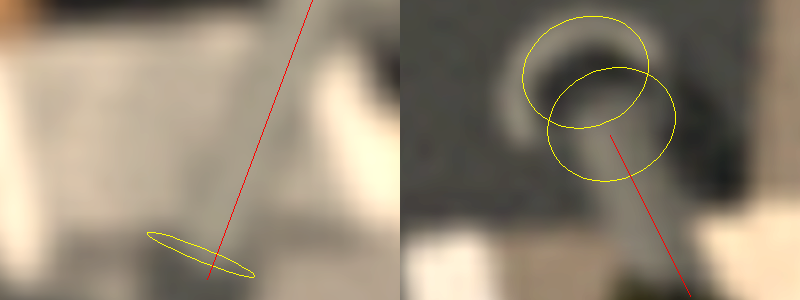

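```bash
python3 - <<'E'
from h import *
for th in(.15,.2,.25,.3,.35,.4,.45):print(th,rel(.1,0*sz,th,-.001*sz))
E
```

```text
0.15 [0.0006, 0.0008, 0.0039, 0.0087, 0.0133, -0.0]
0.2 [0.0009, 0.0006, 0.0079, 0.0174, 0.0266, -0.0]
0.25 [0.0013, 0.0004, 0.0118, 0.0261, 0.04, 0.0]
0.3 [0.0019, -0.0, 0.0156, 0.0348, 0.0533, -0.0]
0.35 [0.0026, -0.0005, 0.0195, 0.0435, 0.0666, -0.0]
0.4 [0.0035, -0.0011, 0.0233, 0.0522, 0.0799, -0.0]
0.45 [0.0045, -0.0018, 0.027, 0.0609, 0.0933, -0.0]
```

```bash
python3 -m handwheel '[[[0.0006,0.0008,0.0039,0.0087,0.0133,0],[0.0009,0.0006,0.0079,0.0174,0.0266,0],[0.0009,0.0006,0.0079,0.0174,0.0266,0]]]' | grep force
python3 -c "
from h import *
rep()"
python3 -m handwheel '[[[0.0002,0,0.002,0.0043,0.0067,0],[0.0003,-0.0001,0.0039,0.0087,0.0133,0],[0.0003,-0.0001,0.0039,0.0087,0.0133,0]]]' |grep force
python3 -c "
from h import *
rep()"
```

```text
contact_force: [-4.5, -0.5, 3.1]
t 9.63 p [ 0.4556 -0.234   0.2584] F [-4.5 -0.5  3.1] M [ 0.04  0.93 -0.18] op 0.12 q [0.11 0.51 0.25 1.95 0.09 0.66 2.2 ]
tip mm [-4.3 -1.3 -5.1] th 0.204 F socket [-1.3 -0.4  6.9] axis -0.003 -0.002
contact_force: [-6.6, -0.7, 3.4]
t 9.88 p [ 0.4545 -0.2301  0.2578] F [-6.6 -0.7  3.4] M [ 0.04  0.95 -0.12] op 0.122 q [0.12 0.51 0.24 1.94 0.06 0.68 2.19]
tip mm [-4.2 -1.  -5.2] th 0.253 F socket [-3.  -0.4  8.2] axis -0.003 -0.002
```

```bash
python3 -m handwheel '[[[0.0002,0,0.002,0.0043,0.0067,0],[0.0003,-0.0004,0.0039,0.0087,0.0133,0],[0.0003,-0.0004,0.0039,0.0087,0.0133,0]]]' |grep force
python3 -c "
from h import *
rep()"
python3 -m handwheel '[[[0.0002,-0.0002,0.002,0.0043,0.0067,0],[0.0005,-0.0006,0.0039,0.0087,0.0133,0],[0.0005,-0.0006,0.0039,0.0087,0.0133,0]]]' |grep force
python3 -c "
from h import *
rep()"
python3 -m handwheel '[[[0.0002,-0.0003,0.002,0.0043,0.0067,0],[0.0006,-0.0006,0.0039,0.0087,0.0133,0],[0.0006,-0.0006,0.0039,0.0087,0.0133,0]]]' |grep force
python3 -c "
from h import *
rep()"
```

```text
contact_force: [-6.9, -0.2, 3.1]
t 10.13 p [ 0.4535 -0.2262  0.2576] F [-6.9 -0.2  3.1] M [ 0.06  0.92 -0.11] op 0.121 q [0.14 0.51 0.23 1.93 0.02 0.7  2.18]
tip mm [-3.8 -0.8 -5.1] th 0.303 F socket [-3.3  0.2  8. ] axis -0.004 -0.002
contact_force: [-6.6, -1.5, 2.6]
t 10.38 p [ 0.4526 -0.2223  0.2577] F [-6.6 -1.5  2.6] M [-0.01  0.96 -0.04] op 0.121 q [ 0.15  0.52  0.23  1.92 -0.01  0.73  2.16]
tip mm [-3.5 -0.6 -4.8] th 0.352 F socket [-3.4 -1.2  7.5] axis -0.004 -0.002
contact_force: [-2.0, -1.1, -2.4]
t 10.63 p [ 0.4543 -0.2177  0.2577] F [-2.  -1.1 -2.4] M [-0.02  0.45 -0.06] op 0.12 q [ 0.16  0.52  0.22  1.91 -0.04  0.74  2.15]
tip mm [-1.  -0.  -5.6] th 0.401 F socket [-1.9 -1.2  0.9] axis -0.001 -0.001
```

```bash
python3 -m handwheel '[[[0.0011,0.0017,0,0,0,0],[0.0022,0.0034,0,0,0,0],[0.0022,0.0034,0,0,0,0]]]' |grep force
python3 -c "
from h import *
rep()"
```

```text
contact_force: [-5.0, -1.6, -0.5]
t 10.88 p [ 0.4552 -0.2177  0.2537] F [-5.  -1.6 -0.5] M [-0.14  0.77 -0.08] op 0.118 q [ 0.16  0.53  0.22  1.91 -0.04  0.74  2.15]
tip mm [-2.4  0.  -9.7] th 0.4 F socket [-3.7 -1.5  4.1] axis -0.004 -0.001
```

```bash
python3 -m handwheel '[[[0.0003,0.0027,0.0003,0,0,0],[0.0006,0.0044,0.0005,0,0,0],[0.0006,0.0044,0.0005,0,0,0]]]' |grep force
python3 -c "
from h import *
rep()"
python3 -m handwheel '[[[0.0011,0.0017,0,0,0,0],[0.0022,0.0034,0,0,0,0],[0.0022,0.0034,0,0,0,0]]]' |grep force
python3 -c "
from h import *
rep()"
```

```text
contact_force: [-6.7, -1.9, 3.4]
t 11.13 p [ 0.4548 -0.2178  0.2495] F [-6.7 -1.9  3.4] M [-0.18  0.94 -0.11] op 0.119 q [ 0.16  0.53  0.22  1.91 -0.04  0.73  2.15]
tip mm [ -4.8  -0.1 -13.2] th 0.401 F socket [-3.2 -1.6  8.3] axis -0.004 -0.001
contact_force: [-10.1, -2.0, 2.0]
t 11.38 p [ 0.455  -0.2178  0.2456] F [-10.1  -2.    2. ] M [-0.38  1.54 -0.15] op 0.12 q [ 0.16  0.54  0.22  1.91 -0.04  0.72  2.15]
tip mm [ -6.7  -0.2 -16.9] th 0.402 F socket [-6.8 -1.4  8.8] axis -0.008 -0.001
```

```bash
cat >> h.py <<'E'
def look(fn,S=10,us=198,vs=92,ut=315,vt=192):
    o=[]
    for cam,u,v in(("scene",us,vs),("top",ut,vt)):
        i=snapshot(cam)[:,:,::-1]
        k=np.clip(cv2.warpAffine(np.ascontiguousarray(i),np.float32([[S,0,-u*S+S/2-.5],[0,S,-v*S+S/2-.5]]),(400,400),flags=cv2.INTER_CUBIC).astype(float)*(1.8 if cam=="top" else 1.2),0,255).astype(np.uint8)
        P=lambda X:tuple(int(round(q)) for q in ((np.array(proj(cam,X))-[u,v])*S+S/2-.5))
        for c in(MOUTH,MOUTH-.0185*sz):
            cv2.polylines(k,[np.array([P(c+.0105*(np.cos(t)*sx+np.sin(t)*sy)) for t in np.linspace(0,6.283,40)])],True,(0,255,255),1)
        b,K=keynow();t=b+.054*K[:,0]
        cv2.circle(k,P(t),3,(0,0,255),1);cv2.circle(k,P(b),3,(0,0,255),1);cv2.circle(k,P(b-.05*K[:,2]),3,(255,0,0),1);o.append(k)
    cv2.imwrite(fn,np.hstack(o))
E
python3 -c "
from h import *
look('pics/k.png')"
```

```text
(no output)
```

View pics/k.png

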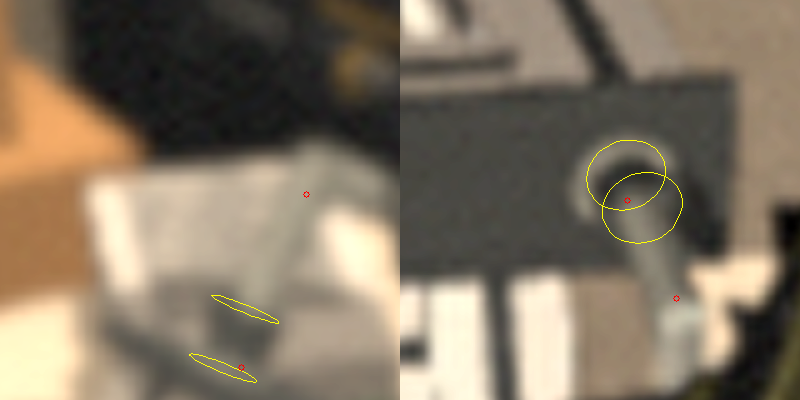

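```bash
cat >> h.py <<'E'
DS=-.10
_Z=R.from_rotvec([0,0,DS]).as_matrix();_gt=np.array([0,-.019,0])
RKT=_Z@RKT;BKT=_gt+_Z@(BKT-_gt)
E
python3 - <<'E'
from h import *
rep()
b,K=keynow();t=b+.054*K[:,0];o=t-MOUTH
for dz in(0,-.002):print(row(*keypose(.4,o+dz*sz)))
E
```

```text
t 11.48 p [ 0.455  -0.2179  0.2458] F [-9.8 -2.1  3.1] M [-0.33  1.52 -0.21] op 0.117 q [ 0.16  0.54  0.22  1.91 -0.04  0.72  2.15]
tip mm [-1.6  0.3 -9.7] th 0.402 F socket [-6.  -1.5  9.6] axis 0.092 0.011
[-0.0015, -0.0081, -0.0002, -0.0003, -0.0006, 0.0294]
[-0.0004, -0.0064, -0.0002, -0.0003, -0.0006, 0.0294]
```

```bash
python3 -m handwheel '[[[-0.0004,-0.002,0,0,0,0.0073],[-0.0008,-0.004,0,0,0,0.0147],[-0.0011,-0.006,0,0,0,0.022],[-0.0015,-0.0081,0,0,0,0.0294],[-0.0015,-0.0081,0,0,0,0.0294]]]' |grep force
python3 -c "
from h import *
rep();look('pics/l.png')"
```

```text
contact_force: [-11.0, -2.6, 2.0]
t 11.9 p [ 0.4539 -0.2174  0.2542] F [-11.   -2.6   2. ] M [-0.35  1.52 -0.16] op 0.118 q [ 0.11  0.57  0.26  1.84 -0.    0.86  2.11]
tip mm [-1.6  0.6 -9.7] th 0.401 F socket [-7.6 -1.9  9.2] axis -0.002 -0.0
```

View pics/l.png

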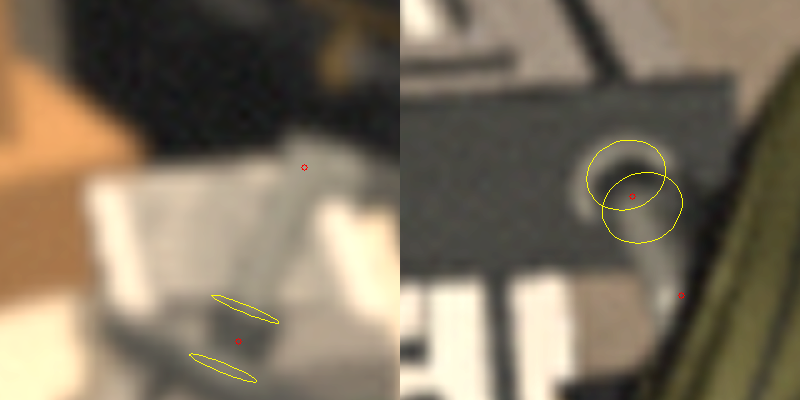

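```bash
python3 -c "
from h import *
b,K=keynow();M=keypose(.4,0*sz)[1];print((M.T@sx).round(3),(M.T@sy).round(3),(M.T@sz).round(3))"
```

```text
[ 0.773 -0.623 -0.123] [ 0.096 -0.077  0.992] [-0.628 -0.778  0.   ]
```

```bash
python3 -m handwheel '[[[-0.0023,0.0019,0.0004,0,0,0],[-0.0046,0.0037,0.0007,0,0,0],[-0.0046,0.0037,0.0007,0,0,0]]]' |grep force
python3 -c "
from h import *
rep()"
python3 -m handwheel '[[[0.0006,0.0008,0,0,0,0],[0.0013,0.0016,0,0,0,0],[0.0013,0.0016,0,0,0,0]]]' |grep force
python3 -c "
from h import *
rep()"
```

```text
contact_force: [-2.5, -1.2, 2.2]
t 12.25 p [ 0.4533 -0.2174  0.2517] F [-2.5 -1.2  2.2] M [-0.08  0.02 -0.05] op 0.12 q [ 0.12  0.57  0.25  1.85 -0.01  0.83  2.11]
tip mm [ -3.    0.7 -10.6] th 0.399 F socket [-0.1 -1.3  5.1] axis 0.009 -0.0
contact_force: [-3.6, -1.2, 3.2]
t 12.5 p [ 0.4531 -0.2172  0.2495] F [-3.6 -1.2  3.2] M [-0.1   0.34 -0.13] op 0.123 q [ 0.12  0.57  0.25  1.85 -0.01  0.83  2.11]
tip mm [ -4.3   0.9 -12.6] th 0.4 F socket [-0.5 -1.1  6.5] axis 0.006 0.0
```

```bash
python3 -c "
from h import *
for t in(.35,.45,.5):print(rel(.4,0*sz,t,0*sz))"
```

```text
[0.0001, -0.0001, -0.004, -0.01, -0.0124, -0.0]
[0.0001, -0.0001, 0.004, 0.01, 0.0124, -0.0]
[0.0003, -0.0003, 0.008, 0.02, 0.0248, -0.0]
```

```bash
python3 -m handwheel '[[[0,0,0.004,0.01,0.0124,0],[0.0003,-0.0003,0.008,0.02,0.0248,0],[0.0003,-0.0003,0.008,0.02,0.0248,0]]]' |grep force
python3 -c "
from h import *
rep()"
python3 -m handwheel '[[[0,0,-0.004,-0.01,-0.0124,0],[0.0003,-0.0003,-0.008,-0.02,-0.0248,0],[0.0003,-0.0003,-0.008,-0.02,-0.0248,0]]]' |grep force
python3 -c "
from h import *
rep()"
python3 -m handwheel '[[[0,0,0.004,0.01,0.0124,0],[0,0,0.004,0.01,0.0124,0]]]' |grep force
python3 -c "
from h import *
rep()"
```

```text
contact_force: [-3.8, -1.7, 2.3]
t 12.75 p [ 0.452  -0.2099  0.2494] F [-3.8 -1.7  2.3] M [-0.1   0.28 -0.02] op 0.119 q [ 0.15  0.58  0.24  1.83 -0.07  0.87  2.09]
tip mm [ -4.1   0.1 -12.5] th 0.502 F socket [-1.2 -1.6  5.8] axis 0.007 -0.001
contact_force: [-4.0, -1.7, 2.0]
t 13.0 p [ 0.453  -0.2169  0.2496] F [-4.  -1.7  2. ] M [-0.26  0.32 -0.13] op 0.119 q [ 0.12  0.57  0.25  1.85 -0.    0.83  2.11]
tip mm [ -4.3   1.6 -12.6] th 0.397 F socket [-1.5 -1.6  5.7] axis 0.006 0.001
contact_force: [-3.8, -1.0, 2.3]
t 13.17 p [ 0.4525 -0.2135  0.2495] F [-3.8 -1.   2.3] M [-0.12  0.25  0.01] op 0.123 q [ 0.13  0.57  0.25  1.84 -0.04  0.85  2.1 ]
tip mm [ -4.    0.5 -12.5] th 0.452 F socket [-1.2 -0.9  5.9] axis 0.007 -0.0
```

```bash
python3 - <<'E'
from h import *
tip=BKT+RKT[:,0]*.054
for a in(.02,.04,.06):
    Z=R.from_rotvec([0,0,a]).as_matrix();print(a,(tip-Z@tip).round(4),round(a/np.pi,4))
E
```

```text
0.02 [-0.0004 -0.0017  0.    ] 0.0064
0.04 [-0.0007 -0.0035  0.    ] 0.0127
0.06 [-0.001  -0.0053  0.    ] 0.0191
```

```bash
python3 -m handwheel '[[[-0.0004,-0.0017,0,0,0,0.0064],[-0.0007,-0.0035,0,0,0,0.0127],[-0.0007,-0.0035,0,0,0,0.0127]]]' |grep force
python3 -c "
from h import *
rep()"
python3 -m handwheel '[[[-0.0003,-0.0018,0,0,0,0.0064],[-0.0003,-0.0018,0,0,0,0.0064]]]' |grep force
python3 -c "
from h import *
rep()"
python3 -m handwheel '[[[0.0013,0.0016,0,0,0,0],[0.0013,0.0016,0,0,0,0]]]' |grep force
python3 -c "
from h import *
rep()"
```

```text
contact_force: [-4.2, -1.9, 2.4]
t 13.42 p [ 0.4521 -0.2132  0.2529] F [-4.2 -1.9  2.4] M [-0.23  0.36 -0.07] op 0.119 q [ 0.12  0.59  0.26  1.81 -0.02  0.91  2.09]
tip mm [ -4.4   1.  -12.7] th 0.449 F socket [-1.5 -1.8  6.1] axis -0.035 -0.002
contact_force: [-5.0, -2.2, 3.6]
t 13.58 p [ 0.4519 -0.2131  0.2547] F [-5.  -2.2  3.6] M [-0.28  0.45 -0.13] op 0.117 q [ 0.11  0.59  0.27  1.79 -0.02  0.94  2.08]
tip mm [ -4.6   1.1 -12.6] th 0.449 F socket [-1.6 -2.   7.6] axis -0.056 -0.004
contact_force: [-5.6, -0.6, 3.6]
t 13.75 p [ 0.4517 -0.2132  0.2526] F [-5.6 -0.6  3.6] M [-0.27  0.73 -0.11] op 0.119 q [ 0.11  0.6   0.27  1.8  -0.02  0.94  2.08]
tip mm [ -5.8   0.9 -14.4] th 0.45 F socket [-2.  -0.4  7.9] axis -0.057 -0.004
```

```bash
python3 - <<'E'
from h import *
gs=cv2.imread("pics/g_s.png");n=snapshot("scene")[:,:,::-1].copy();cv2.imwrite("pics/m_s.png",n)
S=16;f=lambda i,u,v:np.clip(cv2.warpAffine(i,np.float32([[S,0,-u*S+S/2-.5],[0,S,-v*S+S/2-.5]]),(400,560),flags=cv2.INTER_CUBIC).astype(float)*1.3,0,255).astype(np.uint8)
m=np.hstack([f(gs,213,92),f(n,213,92)])
for y in range(0,560,80):cv2.line(m,(0,y),(800,y),(0,255,0),1)
cv2.imwrite("pics/m.png",m)
E
```

```text
(no output)
```

View pics/m.png

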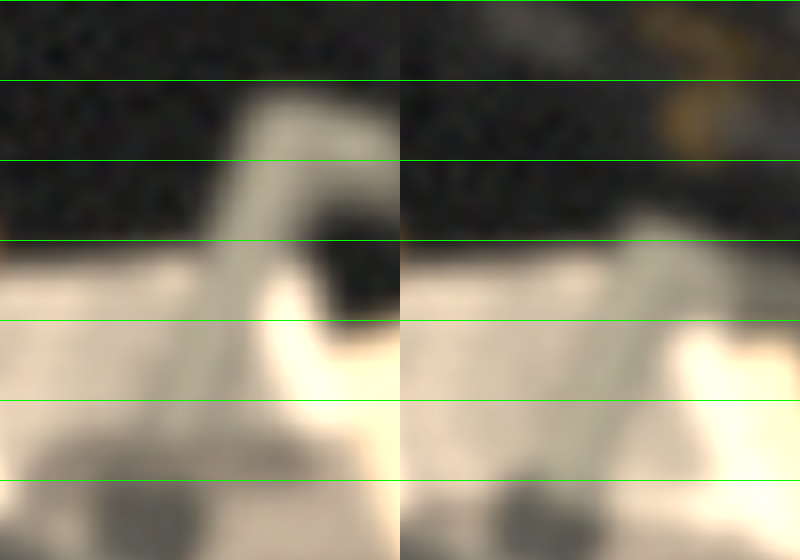

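The key is engaged in the socket, but it pivots in the grip when pushed at 70 mm out. I'll ease the pressure, loosen the grip, slide closer to the bend and press again.

```bash
python3 -m handwheel '[[[-0.0013,-0.0016,0,0,0,0],[-0.0025,-0.0031,0,0,0,0],[-0.0025,-0.0031,0,0,0,0]]]' |grep force
python3 -c "
from h import *
rep()"
python3 -m handwheel '[[[0,0,0,0,0,0],[0,0,0,0,0,0],[0,0,0,0,0,0]]]' - 3 |grep force
python3 -c "
from h import *
rep()"
```

```text
contact_force: [-1.4, -0.6, -1.7]
t 14.05 p [ 0.4521 -0.213   0.2567] F [-1.4 -0.6 -1.7] M [-0.14 -0.05 -0.06] op 0.119 q [ 0.11  0.59  0.27  1.79 -0.02  0.94  2.08]
tip mm [ -3.3   1.1 -10.8] th 0.449 F socket [-1.  -0.8  1.2] axis -0.052 -0.004
contact_force: [-0.9, -0.7, -3.0]
t 14.3 p [ 0.4519 -0.2126  0.2563] F [-0.9 -0.7 -3. ] M [ 0.1  -0.18  0.02] op 0.137 q [ 0.11  0.59  0.27  1.79 -0.02  0.94  2.08]
tip mm [ -3.6   1.5 -11.1] th 0.449 F socket [-1.3 -0.9 -0.2] axis -0.053 -0.003
```

```bash
python3 -m handwheel '[[[0.0012,0,0,0,0,-0.019],[0.0023,-0.0001,0,0,0,-0.0382],[0.0093,-0.0053,0,0,0,-0.0382],[0.0163,-0.0106,0,0,0,-0.0382],[0.0233,-0.0158,0,0,0,-0.0382],[0.0303,-0.0211,0,0,0,-0.0382],[0.0303,-0.0211,0,0,0,-0.0382]]]' - 3|grep force
python3 -c "
from h import *
rep()"
```

```text
contact_force: [-0.5, 0.4, -3.3]
t 14.88 p [ 0.4881 -0.2064  0.2713] F [-0.5  0.4 -3.3] M [ 0.08  0.07 -0.01] op 0.131 q [ 0.13  0.56  0.23  1.78 -0.06  0.88  2.1 ]
tip mm [40.3  4.8 -6.6] th 0.447 F socket [-0.9  0.2 -0.7] axis 0.068 0.006
```

```bash
python3 -m handwheel '[[[0,0,0,0,0,0],[0,0,0,0,0,0],[0,0,0,0,0,0],[0,0,0,0,0,0]]]' - 60|grep force
python3 -c "
from h import *
rep();M=R.from_quat(r.get_state()['eef_rot']).as_matrix();print('-sz',-(M.T@sz).round(3))"
python3 -m handwheel '[[[0.0014,0.0014,0,0,0,0],[0.0028,0.0028,0,0,0,0],[0.0028,0.0028,0,0,0,0]]]' |grep force
python3 -c "
from h import *
rep()"
python3 -m handwheel '[[[0.0014,0.0014,0,0,0,0],[0.0028,0.0028,0,0,0,0],[0.0028,0.0028,0,0,0,0]]]' |grep force
python3 -c "
from h import *
rep()"
```

```text
contact_force: [1.4, 1.0, -2.1]
t 15.22 p [ 0.4862 -0.2067  0.271 ] F [ 1.4  1.  -2.1] M [ 0.36 -0.61  0.05] op 0.11 q [ 0.13  0.55  0.23  1.78 -0.06  0.88  2.1 ]
tip mm [38.5  4.5 -5.9] th 0.449 F socket [ 1.3  0.6 -0.6] axis 0.069 0.005
-sz [ 0.573  0.82  -0.   ]
contact_force: [-3.8, 0.4, 4.2]
t 15.47 p [ 0.4861 -0.2072  0.2677] F [-3.8  0.4  4.2] M [0.23 0.51 0.03] op 0.11 q [ 0.13  0.56  0.23  1.78 -0.06  0.88  2.1 ]
tip mm [36.6  3.9 -9.1] th 0.451 F socket [-0.1  0.5  7.4] axis 0.063 0.005
contact_force: [-11.1, -0.8, 7.2]
t 15.72 p [ 0.4851 -0.208   0.2646] F [-11.1  -0.8   7.2] M [-0.06  1.91  0.04] op 0.111 q [ 0.13  0.57  0.24  1.78 -0.06  0.88  2.1 ]
tip mm [ 33.9   3.  -11.8] th 0.453 F socket [-4.9 -0.  13.7] axis 0.057 0.003
```

```bash
python3 - <<'E'
from h import *
n=snapshot("scene")[:,:,::-1].copy();cv2.imwrite("pics/n_s.png",n)
m0=np.array(proj("scene",MOUTH));d=np.array(proj("scene",MOUTH+.054*sz))-m0;L=np.linalg.norm(d);d/=L;q=np.array([-d[1],d[0]])
print("px per mm",L/54,m0,d)
s=np.arange(0,28,.1)
for nm in("g_s","m_s","n_s"):
    im=cv2.GaussianBlur(cv2.cvtColor(cv2.imread(f"pics/{nm}.png"),6).astype(np.float32),(0,0),.6)
    o=[]
    for w in(-3,-2,-1,0,1,2,3,4):
        P=(m0+np.outer(s,d)+w*q).astype(np.float32);v=cv2.remap(im,P[:,0].copy().reshape(-1,1),P[:,1].copy().reshape(-1,1),1).ravel()
        g=np.gradient(v);k=slice(80,len(s));j=80+np.argmin(g[k]);o.append((w,round(s[j]/L*54,1),round(float(g[j]),1)))
    print(nm,o)
E
```

```text
px per mm 0.3467884740709138 [222.05463852 122.4116239 ] [ 0.35418157 -0.93517667]
g_s [(-3, np.float64(41.5), -3.4), (-2, np.float64(75.8), -2.5), (-1, np.float64(76.7), -3.0), (0, np.float64(77.3), -3.2), (1, np.float64(76.7), -3.1), (2, np.float64(75.6), -3.2), (3, np.float64(47.3), -3.7), (4, np.float64(47.6), -4.5)]
m_s [(-3, np.float64(41.5), -4.1), (-2, np.float64(42.7), -3.1), (-1, np.float64(52.2), -2.4), (0, np.float64(53.3), -3.1), (1, np.float64(53.6), -3.4), (2, np.float64(53.6), -3.3), (3, np.float64(51.9), -3.4), (4, np.float64(52.2), -3.3)]
n_s [(-3, np.float64(41.5), -4.4), (-2, np.float64(42.7), -4.1), (-1, np.float64(43.8), -3.1), (0, np.float64(44.7), -2.0), (1, np.float64(52.2), -1.8), (2, np.float64(51.6), -1.7), (3, np.float64(51.9), -1.6), (4, np.float64(28.0), -1.9)]
```

```bash
python3 - <<'E'
from h import *
s=r.get_state();M=R.from_quat(s["eef_rot"]).as_matrix()
C=MOUTH-.002*sx+.0008*sy-.001*sz
yk=M[:,2]-(M[:,2]@sz)*sz;yk/=np.linalg.norm(yk)
zk=np.cross(-sz,yk);K=np.c_[-sz,yk,zk]
Rk=M.T@K;B=M.T@(C+.0445*sz-s["tool_pos"])
print("jaw.sz",M[:,2]@sz,"bend in tool",B.round(4),"d est",np.linalg.norm((B-[0,-.019,0])[:2]),"Rk",Rk.round(3).tolist())
open("h.py","a").write(f"\nMOUTH=np.array({C.tolist()})\nRKT=np.array({Rk.tolist()});BKT=np.array({B.tolist()})\n")
E
python3 - <<'E'
from h import *
rep()
for th in np.arange(.5,1.55,.1):print(round(th,2),rel(.45,0*sz,th,0*sz))
E
```

```text
jaw.sz -0.0007279510428417285 bend in tool [ 0.0256 -0.0437  0.0004] d est 0.03559002219538388 Rk [[0.582, -0.0, 0.813], [0.813, -0.001, -0.582], [0.001, 1.0, 0.0]]
t 15.77 p [ 0.4852 -0.208   0.2647] F [-10.2  -0.7   6.6] M [-0.08  1.87 -0.06] op 0.11 q [ 0.13  0.57  0.24  1.78 -0.06  0.88  2.1 ]
tip mm [-0.  -0.  -9.5] th 0.453 F socket [-4.5 -0.  12.7] axis 0.0 0.0
0.5 [0.0, -0.0, 0.0023, 0.0093, 0.0129, 0.0]
0.6 [0.0004, -0.0003, 0.0069, 0.0278, 0.0388, 0.0]
0.7 [0.0011, -0.0008, 0.0115, 0.0463, 0.0647, 0.0001]
0.8 [0.0022, -0.0016, 0.0159, 0.0648, 0.0906, 0.0001]
0.9 [0.0036, -0.0026, 0.0202, 0.0834, 0.1165, 0.0001]
1.0 [0.0054, -0.0039, 0.0242, 0.1019, 0.1424, 0.0001]
1.1 [0.0075, -0.0054, 0.0281, 0.1204, 0.1683, 0.0002]
1.2 [0.0099, -0.0071, 0.0316, 0.1389, 0.1942, 0.0002]
1.3 [0.0125, -0.009, 0.0349, 0.1574, 0.22, 0.0002]
1.4 [0.0155, -0.0111, 0.0378, 0.176, 0.2459, 0.0002]
1.5 [0.0186, -0.0133, 0.0403, 0.1945, 0.2718, 0.0002]
```

```bash
cat >> h.py <<'E'
def tq():
    s=r.get_state();F=s["contact_force"]-np.array([0,.3,-2.2]);M=R.from_quat(s["eef_rot"]).as_matrix()
    b,K=keynow();rr=s["tool_pos"]-b   # torque about screw axis if moment is taken at TCP / 0.2 m behind
    o=[]
    for h in(0,.2):
        o.append(round(float((s["moment"]+np.cross(rr-h*M[:,1],F))@-sz),2))
    print("Fjaw",round(F@M[:,2],1),"tq cw on tool",o);rep()
E
python3 -c "
from h import *
tq()"
python3 -m handwheel '[[[-0.0014,-0.0002,0.0023,0.0093,0.0129,0],[-0.0026,-0.0006,0.0046,0.0185,0.0259,0],[-0.0024,-0.0007,0.0069,0.0278,0.0388,0],[-0.0024,-0.0007,0.0069,0.0278,0.0388,0]]]'|grep force
python3 -c "
from h import *
tq()
print([rel(.6,0*sz,t,0*sz) for t in(.65,.7,.75,.8)])"
```

```text
Fjaw 0.3 tq cw on tool [0.12, 0.08]
t 15.77 p [ 0.4852 -0.208   0.2647] F [-10.2  -0.7   6.6] M [-0.08  1.87 -0.06] op 0.11 q [ 0.13  0.57  0.24  1.78 -0.06  0.88  2.1 ]
tip mm [-0.  -0.  -9.5] th 0.453 F socket [-4.5 -0.  12.7] axis 0.0 0.0
contact_force: [-4.3, -1.1, 2.6]
Fjaw -1.2 tq cw on tool [-0.48, -0.35]
t 16.1 p [ 0.4854 -0.2022  0.2657] F [-4.3 -1.1  2.6] M [-0.35  0.61  0.33] op 0.112 q [ 0.17  0.58  0.23  1.75 -0.15  0.93  2.07]
tip mm [ 1.4 -1.2 -8.7] th 0.602 F socket [-1.5 -1.   6.4] axis 0.007 -0.001
[[0.0, -0.0, 0.0023, 0.0093, 0.0129, 0.0], [0.0002, -0.0001, 0.0046, 0.0185, 0.0259, 0.0], [0.0004, -0.0003, 0.0069, 0.0278, 0.0388, 0.0], [0.0007, -0.0005, 0.0092, 0.037, 0.0518, 0.0]]
```

```bash
python3 -m handwheel '[[[0,0,0.0023,0.0093,0.0129,0],[0.0002,-0.0001,0.0046,0.0185,0.0259,0],[0.0002,-0.0001,0.0046,0.0185,0.0259,0]]]'|grep force
python3 -c "
from h import *
tq()"
python3 -m handwheel '[[[0,0,0.0023,0.0093,0.0129,0],[0.0002,-0.0001,0.0046,0.0185,0.0259,0],[0.0002,-0.0001,0.0046,0.0185,0.0259,0]]]'|grep force
python3 -c "
from h import *
tq()"
```

```text
contact_force: [-6.0, -3.1, 2.7]
Fjaw -3.3 tq cw on tool [-0.85, -0.47]
t 16.35 p [ 0.4855 -0.1976  0.2657] F [-6.  -3.1  2.7] M [-0.65  0.81  0.48] op 0.11 q [ 0.2   0.58  0.22  1.74 -0.21  0.96  2.04]
tip mm [ 1.3 -1.1 -8.9] th 0.701 F socket [-3.  -2.9  7.4] axis 0.007 -0.001
contact_force: [-4.3, -2.5, 3.6]
Fjaw -2.6 tq cw on tool [-0.89, -0.59]
t 16.6 p [ 0.4861 -0.1931  0.2662] F [-4.3 -2.5  3.6] M [-0.8   0.76  0.47] op 0.11 q [ 0.23  0.59  0.22  1.73 -0.27  0.99  2.01]
tip mm [ 1.4 -1.1 -9. ] th 0.8 F socket [-1.1 -2.4  7.3] axis 0.007 -0.002
```

```bash
for k in 1; do python3 -m handwheel '[[[0,0,0.0023,0.0093,0.0129,0],[0.0002,-0.0001,0.0046,0.0185,0.0259,0],[0.0002,-0.0001,0.0046,0.0185,0.0259,0]]]'|grep force; done
python3 -c "
from h import *
tq()"
python3 -m handwheel '[[[0,0,0.0023,0.0093,0.0129,0],[0.0002,-0.0001,0.0046,0.0185,0.0259,0],[0.0002,-0.0001,0.0046,0.0185,0.0259,0]]]'|grep force
python3 -c "
from h import *
tq()"
python3 -m handwheel '[[[0,0,0.0023,0.0093,0.0129,0],[0.0002,-0.0001,0.0046,0.0185,0.0259,0],[0.0002,-0.0001,0.0046,0.0185,0.0259,0]]]'|grep force
python3 -c "
from h import *
tq()"
```

```text
contact_force: [-5.1, -2.8, 3.2]
Fjaw -3.2 tq cw on tool [-0.98, -0.62]
t 16.85 p [ 0.487  -0.1887  0.2668] F [-5.1 -2.8  3.2] M [-0.91  0.71  0.48] op 0.11 q [ 0.26  0.6   0.21  1.72 -0.32  1.02  1.99]
tip mm [ 1.5 -1.3 -9.1] th 0.9 F socket [-1.9 -2.6  7.3] axis 0.008 -0.002
contact_force: [-4.5, -2.5, 2.7]
Fjaw -2.9 tq cw on tool [-1.09, -0.76]
t 17.1 p [ 0.4883 -0.1845  0.2677] F [-4.5 -2.5  2.7] M [-0.97  0.75  0.58] op 0.113 q [ 0.28  0.61  0.21  1.72 -0.38  1.04  1.96]
tip mm [ 1.5 -1.5 -9.2] th 1.0 F socket [-1.7 -2.4  6.6] axis 0.008 -0.002
contact_force: [-4.3, -4.0, 3.7]
Fjaw -3.8 tq cw on tool [-1.09, -0.65]
t 17.35 p [ 0.4899 -0.1805  0.2688] F [-4.3 -4.   3.7] M [-1.04  0.68  0.5 ] op 0.113 q [ 0.31  0.61  0.21  1.71 -0.44  1.06  1.93]
tip mm [ 1.5 -1.7 -9.2] th 1.1 F socket [-1.1 -3.8  7.5] axis 0.008 -0.003
```

```bash
for k in 1; do python3 -m handwheel '[[[0,0,0.0023,0.0093,0.0129,0],[0,0,0.0023,0.0093,0.0129,0]]]'|grep force; done
python3 -c "
from h import *
tq()"
python3 -m handwheel '[[[0,0,0.0023,0.0093,0.0129,0],[0,0,0.0023,0.0093,0.0129,0]]]'|grep force
python3 -c "
from h import *
tq()"
python3 -m handwheel '[[[0,0,0.0012,0.0046,0.0065,0],[0,0,0.0012,0.0046,0.0065,0]]]'|grep force
python3 -c "
from h import *
tq()"
```

```text
contact_force: [-4.0, -4.5, 2.8]
Fjaw -4.3 tq cw on tool [-1.22, -0.72]
t 17.52 p [ 0.4909 -0.1786  0.2694] F [-4.  -4.5  2.8] M [-1.1   0.67  0.59] op 0.109 q [ 0.32  0.62  0.2   1.71 -0.47  1.07  1.91]
tip mm [ 1.5 -1.7 -9.3] th 1.149 F socket [-1.4 -4.4  6.6] axis 0.008 -0.003
contact_force: [-4.1, -3.2, 2.0]
Fjaw -3.4 tq cw on tool [-1.23, -0.83]
t 17.68 p [ 0.4919 -0.1767  0.27  ] F [-4.1 -3.2  2. ] M [-1.18  0.63  0.59] op 0.114 q [ 0.34  0.62  0.2   1.72 -0.49  1.08  1.9 ]
tip mm [ 1.5 -1.9 -9.3] th 1.199 F socket [-1.7 -3.1  5.8] axis 0.009 -0.004
contact_force: [-4.6, -4.8, 1.8]
Fjaw -5.1 tq cw on tool [-1.55, -0.97]
t 17.85 p [ 0.4924 -0.176   0.2703] F [-4.6 -4.8  1.8] M [-1.47  0.77  0.72] op 0.11 q [ 0.34  0.62  0.2   1.72 -0.51  1.08  1.89]
tip mm [ 1.4 -2.  -9.4] th 1.222 F socket [-2.4 -4.6  6.1] axis 0.008 -0.004
```

```bash
python3 -m handwheel '[[[0,0,0.0005,0.0019,0.0026,0],[0,0,0.0005,0.0019,0.0026,0]]]'|grep force
python3 -c "
from h import *
tq()"
```

```text
contact_force: [-4.4, -5.4, 1.3]
Fjaw -5.7 tq cw on tool [-1.76, -1.1]
t 18.02 p [ 0.4926 -0.1756  0.2704] F [-4.4 -5.4  1.3] M [-1.66  0.82  0.81] op 0.113 q [ 0.34  0.62  0.2   1.72 -0.51  1.08  1.89]
tip mm [ 1.4 -2.  -9.4] th 1.231 F socket [-2.5 -5.3  5.5] axis 0.008 -0.004
```

```bash
python3 -m handwheel '[[[0,0,-0.0035,-0.0139,-0.0194,0],[0.0003,-0.0002,-0.0069,-0.0278,-0.0388,0],[0.0005,-0.0004,-0.0092,-0.037,-0.0518,0],[0.0005,-0.0004,-0.0092,-0.037,-0.0518,0]]]'|grep force
python3 -c "
from h import *
tq();M=R.from_quat(r.get_state()['eef_rot']).as_matrix();print((M.T@sz).round(3),(M.T@sx).round(3),(M.T@sy).round(3))"
```

```text
contact_force: [-1.9, -3.8, -0.5]
Fjaw -4.0 tq cw on tool [-0.68, -0.22]
t 18.35 p [ 0.4896 -0.1805  0.268 ] F [-1.9 -3.8 -0.5] M [-0.92  0.44  0.07] op 0.108 q [ 0.29  0.61  0.21  1.72 -0.4   1.05  1.95]
tip mm [ 2.6  1.2 -9.8] th 1.03 F socket [-1.1 -3.9  2.6] axis 0.009 0.0
[-0.575 -0.818  0.004] [ 0.716 -0.501  0.485] [-0.395  0.282  0.874]
```

```bash
python3 -m handwheel '[[[-0.0015,-0.0035,-0.0015,0,0,0],[-0.006,-0.009,-0.001,0,0,0],[-0.0115,-0.0164,0,0,0,0],[-0.023,-0.0327,0,0,0,0],[-0.0345,-0.0491,0,0,0,0],[-0.0345,-0.0491,0,0,0,0]]]'|grep force
python3 - <<'E'
from h import *
rep()
b,K=keynow();print("long tip",b-.17*K[:,2],"op")
# target attitude/pose at well
M=RK0@RKT.T;P=BK0-M@BKT;print("well tool pose",P.round(4),BK0.round(4),M.round(2).tolist())
# via pose A: current attitude, bend at (.47,.28,.42)
s=r.get_state();M0=R.from_quat(s["eef_rot"]).as_matrix()
print("to A",(M0.T@(np.array([.48,.25,.42])-b)).round(4))
E
```

```text
contact_force: [-0.3, -0.1, -2.9]
t 18.85 p [ 0.4591 -0.1847  0.3232] F [-0.3 -0.1 -2.9] M [-0.46 -0.18 -0.01] op 0.112 q [ 0.3   0.51  0.23  1.72 -0.37  1.14  1.94]
tip mm [ 3.5 -0.4 53.7] th 1.036 F socket [-0.7 -0.4 -0.4] axis 0.013 -0.002
long tip [ 0.35079477 -0.13365035  0.28582211] op
well tool pose [0.4576 0.3409 0.1296] [0.4373 0.343  0.176 ] [[0.58, 0.81, 0.09], [-0.06, -0.07, 1.0], [0.81, -0.59, 0.0]]
to A [-0.1554  0.0718  0.4253]
```

```bash
python3 -m handwheel '[[[-0.025,0,0,0,0,0],[-0.155,0.072,0.425,0,0,0],[-0.155,0.072,0.425,0,0,0],[-0.155,0.072,0.425,0,0,0],[-0.155,0.072,0.425,0,0,0],[-0.155,0.072,0.425,0,0,0],[-0.155,0.072,0.425,0,0,0],[-0.155,0.072,0.425,0,0,0],[-0.155,0.072,0.425,0,0,0],[-0.155,0.072,0.425,0,0,0],[-0.155,0.072,0.425,0,0,0],[-0.155,0.072,0.425,0,0,0]]]'|grep force
python3 - <<'E'
from h import *
st()
M=RK0@RKT.T;P=BK0-M@BKT
print(row(P+[0,0,.16],M)); print(row(P+[0,-.0,.20],M))
E
```

```text
contact_force: [0.1, -0.6, -1.8]
t 19.85 p [0.4525 0.2748 0.3789] F [ 0.1 -0.6 -1.8] M [-0.43 -0.13 -0.08] op 0.112 q [-0.54  0.38  0.11  1.75 -0.39  0.98  1.01]
[-0.0028, 0.104, 0.0394, -0.043, -0.1123, -0.3328]
[-0.0085, 0.0657, 0.0494, -0.043, -0.1123, -0.3328]
```

```bash
python3 -m handwheel '[[[-0.003,0.104,0.039,-0.043,-0.112,-0.333],[-0.003,0.104,0.039,-0.043,-0.112,-0.333],[-0.003,0.104,0.039,-0.043,-0.112,-0.333],[-0.003,0.104,0.039,-0.043,-0.112,-0.333],[-0.003,0.104,0.039,-0.043,-0.112,-0.333],[-0.003,0.104,0.039,-0.043,-0.112,-0.333],[-0.003,0.104,0.039,-0.043,-0.112,-0.333],[-0.003,0.104,0.039,-0.043,-0.112,-0.333],[-0.003,0.104,0.039,-0.043,-0.112,-0.333],[-0.003,0.104,0.039,-0.043,-0.112,-0.333],[-0.003,0.104,0.039,-0.043,-0.112,-0.333],[-0.003,0.104,0.039,-0.043,-0.112,-0.333]]]'|grep force
python3 - <<'E'
from h import *
st()
M=RK0@RKT.T;P=BK0-M@BKT
print(row(P+[0,0,.075],M))
E
```

```text
contact_force: [0.0, 0.1, -2.8]
t 20.85 p [0.4492 0.322  0.2822] F [ 0.   0.1 -2.8] M [ 0.17  1.   -0.06] op 0.11 q [-1.65  0.72  0.94  2.22  1.    0.12 -0.53]
[-0.0492, 0.0602, 0.02, 0.0174, -0.0137, -0.0608]
```

```bash
python3 -m handwheel '[[[-0.012,0.015,0.02,0.0174,-0.0137,-0.0608],[-0.024,0.03,0.02,0.0174,-0.0137,-0.0608],[-0.036,0.045,0.02,0.0174,-0.0137,-0.0608],[-0.043,0.053,0.02,0.0174,-0.0137,-0.0608],[-0.043,0.053,0.02,0.0174,-0.0137,-0.0608],[-0.043,0.053,0.02,0.0174,-0.0137,-0.0608]]]'|grep force
python3 - <<'E'
from h import *
st()
M=RK0@RKT.T;P=BK0-M@BKT
print(row(P+[0,0,.07],M))
b,K=keynow();lt=b-.17*K[:,2];print("long tip",lt,"bend",b,"zk",K[:,2].round(3))
W=np.array([.4345,.3435,.06]);o=[]
for cam,u,v,S in(("scene",345,215,7),("top",112,212,7)):
    i=snapshot(cam)[:,:,::-1];cv2.imwrite(f"pics/w_{cam}.png",i)
    k=cv2.warpAffine(np.ascontiguousarray(i),np.float32([[S,0,-u*S+S/2-.5],[0,S,-v*S+S/2-.5]]),(400,500),flags=2)
    if cam=="top":k=np.clip(k*1.6,0,255).astype(np.uint8)
    Pp=lambda X:tuple(int(round(q)) for q in ((np.array(proj(cam,X))-[u,v])*S+S/2-.5))
    for X,c in((lt,(0,0,255)),(b,(0,0,255)),(b+.054*K[:,0],(0,0,255)),(BK0-[0,0,.116],(255,0,0))):cv2.circle(k,Pp(X),3,c,1)
    o.append(k)
cv2.imwrite("pics/w.png",np.hstack(o))
E
```

```text
contact_force: [1.3, -0.9, -2.3]
t 21.35 p [0.4591 0.3228 0.23  ] F [ 1.3 -0.9 -2.3] M [ 0.07  1.04 -0.17] op 0.11 q [-1.53  0.83  0.6   2.32  1.95  0.49 -1.63]
[-0.0262, 0.0146, 0.0187, 0.0186, 0.0012, -0.0046]
long tip [0.4356845  0.32204525 0.10679486] bend [0.43986093 0.32753388 0.2766549 ] zk [0.025 0.032 0.999]
```

View pics/w.png

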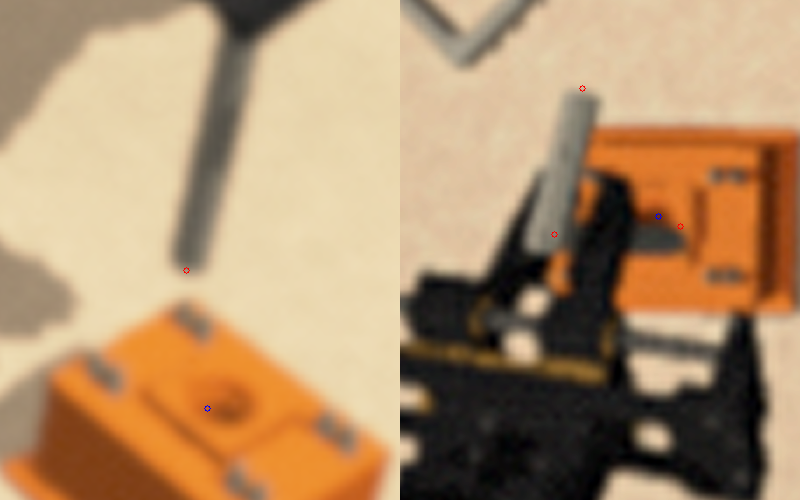

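```bash
python3 -m handwheel '[[[-0.006,0.0036,0.0197,0.0186,0.0012,-0.0046],[-0.013,0.007,0.0197,0.0186,0.0012,-0.0046],[-0.0262,0.0146,0.0197,0.0186,0.0012,-0.0046],[-0.0262,0.0146,0.0197,0.0186,0.0012,-0.0046],[-0.0262,0.0146,0.0197,0.0186,0.0012,-0.0046]]]'|grep force
cat >> h.py <<'E'
def wl(dx=0,dy=0,dz=.0):
    s=st();b,K=keynow();print("long tip",(b-.17*K[:,2]).round(4),"zk",K[:,2].round(3))
    M=RK0@RKT.T;P=BK0-M@BKT;print("row",row(P+[dx,dy,dz],M))
    M0=R.from_quat(s["eef_rot"]).as_matrix();print("x,y,z in tool",M0.T.round(3).tolist())
E
python3 -c "
from h import *
wl(0,.001,.05)"
```

```text
contact_force: [0.9, 0.3, -1.9]
t 21.87 p [0.4584 0.3397 0.2005] F [ 0.9  0.3 -1.9] M [0.16 1.1  0.01] op 0.108 q [-1.47  0.88  0.48  2.34  2.06  0.61 -1.79]
long tip [0.437  0.3418 0.0769] zk [0.007 0.002 1.   ]
row [-0.0175, 0.0114, 0.0022, 0.0019, 0.0007, -0.0003]
x,y,z in tool [[0.585, -0.054, 0.809], [0.805, -0.079, -0.588], [0.095, 0.995, -0.003]]
```

```bash
python3 -m handwheel '[[[-0.006,0.004,0.0022,0.0019,0,0],[-0.012,0.0075,0.0022,0.0019,0,0],[-0.0175,0.0114,0.0022,0.0019,0,0],[-0.0175,0.0114,0.0022,0.0019,0,0]]]'|grep force
python3 -c "
from h import *
wl(0,.001,.04)"
```

```text
contact_force: [0.2, -0.6, -2.4]
t 22.2 p [0.457  0.3427 0.1785] F [ 0.2 -0.6 -2.4] M [ 0.07  1.2  -0.03] op 0.108 q [-1.44  0.93  0.43  2.34  2.1   0.66 -1.86]
long tip [0.4355 0.3452 0.0549] zk [ 0.008 -0.002  1.   ]
row [-0.0068, 0.0057, -0.0008, -0.0006, 0.0008, -0.0005]
x,y,z in tool [[0.586, -0.053, 0.809], [0.805, -0.071, -0.588], [0.089, 0.996, 0.001]]
```

```bash
python3 -m handwheel '[[[-0.0032,0.0024,0,0,0,0],[-0.0065,0.0047,0,0,0,0],[-0.0065,0.0047,0,0,0,0]]]'|grep force
python3 -c "
from h import *
wl(0,.001,.03)"
```

```text
contact_force: [-0.6, 0.0, -2.8]
t 22.45 p [0.4571 0.3427 0.1706] F [-0.6  0.  -2.8] M [0.14 1.18 0.02] op 0.113 q [-1.44  0.94  0.42  2.34  2.11  0.68 -1.88]
long tip [0.4356 0.3453 0.047 ] zk [ 0.008 -0.003  1.   ]
row [-0.0085, 0.0069, -0.0008, -0.0007, 0.0006, -0.0005]
x,y,z in tool [[0.586, -0.054, 0.809], [0.806, -0.07, -0.588], [0.088, 0.996, 0.002]]
```

```bash
python3 -m handwheel '[[[-0.004,0.0029,0,0,0,0],[-0.0081,0.0059,0,0,0,0],[-0.0121,0.0088,0,0,0,0],[-0.0121,0.0088,0,0,0,0]]]'|grep force
python3 -c "
from h import *
wl(0,.001,.015)"
```

```text
contact_force: [-0.1, -0.1, -2.7]
t 22.78 p [0.457  0.3429 0.155 ] F [-0.1 -0.1 -2.7] M [0.16 1.17 0.  ] op 0.11 q [-1.42  0.98  0.39  2.34  2.12  0.7  -1.92]
long tip [0.4354 0.3454 0.0315] zk [ 0.008 -0.003  1.   ]
row [-0.008, 0.0067, -0.0009, -0.0008, 0.0008, -0.0006]
x,y,z in tool [[0.586, -0.053, 0.808], [0.805, -0.07, -0.589], [0.088, 0.996, 0.002]]
```

```bash
python3 -m handwheel '[[[-0.005,0.0037,0,0,0,0],[-0.01,0.0074,0,0,0,0],[-0.0162,0.0118,0,0,0,0],[-0.0162,0.0118,0,0,0,0]]]'|grep force
python3 -c "
from h import *
wl(0,.001,.0)"
python3 -m handwheel '[[[-0.0016,0.0012,0,0,0,0],[-0.0032,0.0024,0,0,0,0],[-0.0048,0.0035,0,0,0,0],[-0.0048,0.0035,0,0,0,0]]]'|grep force
python3 -c "
from h import *
wl(0,.001,.0)"
```

```text
contact_force: [0.3, -0.2, -2.0]
t 23.12 p [0.4568 0.343  0.1344] F [ 0.3 -0.2 -2. ] M [ 0.06  1.16 -0.01] op 0.113 q [-1.4   1.02  0.36  2.34  2.14  0.74 -1.97]
long tip [0.4352 0.3455 0.0109] zk [ 0.009 -0.002  1.   ]
row [-0.0034, 0.0035, -0.001, -0.0008, 0.0009, -0.0008]
x,y,z in tool [[0.587, -0.053, 0.808], [0.805, -0.07, -0.589], [0.088, 0.996, 0.002]]
contact_force: [-1.7, -0.5, 4.8]
t 23.45 p [0.4586 0.3426 0.1322] F [-1.7 -0.5  4.8] M [ 0.05  0.24 -0.04] op 0.105 q [-1.4   1.03  0.36  2.34  2.14  0.75 -1.98]
long tip [0.4379 0.3454 0.0085] zk [ 0.002 -0.005  1.   ]
row [-0.0026, 0.0007, -0.0008, -0.0009, -0.0002, 0.0014]
x,y,z in tool [[0.581, -0.056, 0.812], [0.809, -0.07, -0.584], [0.089, 0.996, 0.005]]
```

```bash
python3 -m handwheel '[[[0.0016,-0.0012,0,0,0,0],[0.0032,-0.0023,0,0,0,0],[0.0032,-0.0023,0,0,0,0]]]'|grep force
python3 -m handwheel '[[[0.0032,-0.0023,0,0,0,0],[0,0,0,0,0,0],[0,0,0,0,0,0],[0,0,0,0,0,0],[0,0,0,0,0,0],[0,0,0,0,0,0],[0,0,0,0,0,0],[0,0,0,0,0,0],[0,0,0,0,0,0],[0,0,0,0,0,0]]]' 1 20|tail -2
python3 -m handwheel '[[[0,-0.02,0,0,0,0],[0,-0.05,0,0,0,0],[0,-0.08,0,0,0,0],[0,-0.11,0,0,0,0],[0,-0.14,0,0,0,0],[0,-0.14,0,0,0,0]]]'
python3 - <<'E'
from h import *
st()
for cam in("scene","top"):
    i=snapshot(cam)[:,:,::-1];cv2.imwrite(f"pics/z_{cam}.png",i)
    print(cam,[(t,[(np.round(x["bbox"]).tolist(),round(x["confidence"],2)) for x in boxes_of(t,cam)][:3]) for t in("key","tray","gear","tumbler_mid","screw")])
E
```

```text
contact_force: [0.2, 0.4, -2.1]
contact_force: [-0.1, -0.2, -0.1]
opening: 0.844
clock: 25.03
tool_pos: [0.3402, 0.3548, 0.2175]
eef_rot: [0.641, 0.294, 0.346, -0.618]
contact_force: [-0.0, -0.8, -0.0]
opening: 0.997
t 25.03 p [0.3402 0.3548 0.2175] F [-0.  -0.8 -0. ] M [0.06 0.75 0.03] op 0.997 q [-1.78  0.84  0.5   2.42  1.76  0.58 -1.73]
scene [('key', [([366.0, 328.0, 393.0, 384.0], 0.68), ([362.0, 237.0, 386.0, 273.0], 0.57)]), ('tray', [([213.0, 164.0, 234.0, 182.0], 0.73)]), ('gear', [([285.0, 341.0, 320.0, 373.0], 0.73)]), ('tumbler_mid', []), ('screw', [([219.0, 124.0, 224.0, 126.0], 0.41), ([189.0, 121.0, 319.0, 261.0], 0.28), ([363.0, 236.0, 386.0, 276.0], 0.26)])]
top [('key', [([135.0, 227.0, 144.0, 246.0], 0.51), ([93.0, 191.0, 133.0, 224.0], 0.45)]), ('tray', [([353.0, 210.0, 383.0, 245.0], 0.87)]), ('gear', [([130.0, 153.0, 150.0, 173.0], 0.68)]), ('tumbler_mid', [([370.0, 164.0, 404.0, 188.0], 0.68)]), ('screw', [([333.0, 208.0, 342.0, 219.0], 0.47), ([136.0, 225.0, 150.0, 248.0], 0.43)])]
```

```bash
python3 - <<'E'
from h import *
for cam,f,bx in(("scene","a",(355,228,395,282)),("top","b",(125,215,170,265))):
    o=cv2.resize(cv2.imread(f"pics/{f}.png"),(512,384),interpolation=3);n=cv2.imread(f"pics/z_{cam}.png")
    l,t,rr,b=bx;p=cv2.matchTemplate(n,o[t:b,l:rr],cv2.TM_CCOEFF_NORMED);_,m,_,w=cv2.minMaxLoc(p);print(cam,round(m,3),w,"orig",(l,t))
st();job.finish_job()
E
```

```text
scene 0.778 (355, 228) orig (355, 228)
top 0.97 (125, 215) orig (125, 215)
t 25.63 p [0.3449 0.3523 0.2163] F [ 0.5 -0.6  0.1] M [ 0.08  0.78 -0.  ] op 1.003 q [-1.76  0.85  0.5   2.42  1.76  0.58 -1.73]
the job is handed in; nothing more can be done
```

The screw is turned to what reads as its stop, and the key is back in its well and released. I handed the job in at 25.6 s of the 58 s allowed.

**What I did:** I took the larger key from the block, flipped it, found the socket by touch and pushed the short arm in. On the way in the key pivoted in the grip, so I regripped nearer the bend and pressed again. I then swung the long arm clockwise from about 0.45 to 1.23 rad, backed off, pulled out and stood the key in the well.

**Checks that agreed:**
- **Stop:** the turning torque stayed fairly level, then climbed steeply over the last 0.1 rad. That slope matches the key winding up against a hard stop.
- **Return:** the long arm went down freely and met the floor about 2.5 mm above where I calculated, within my error. After release, the key's box is within 2 px of where it started.
- **Bystanders:** the tray and gear boxes are within about 3 px of where they started. The tumbler was found in its place in the last top picture only; I took no earlier box to compare.

**Less certain:**
- **Insertion depth:** I estimated about 9.5 of 10 mm from one image edge and the grip geometry, not a direct measurement.
- **Torque scale:** my readings run high, ending at about 1.1 N m on that scale. I took the stop from the rise, not the absolute value, and did not measure the screw's final angle.
- **Final image match:** the key and block area matched 0.97 from the top but only 0.78 from the scene camera, with no shift in either. I put the low score down to the arm and its shadow but did not look at the picture.

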